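# Tare the tub on the bench scale and load it level with rods and pins

## Task

The rods and pins from a stripped engine have to be weighed together: set the empty tub on the bench scale, centred and square on the pan with its long side across the scale, and zero the scale with a full press of its tare key before anything goes in. Then put every pin and every rod from the mat into the tub: stand each pin upright in a pocket of the middle rack, all the way down, and lay each rod flat in a lane of its own, shared out on both sides of the rack; the pan is much narrower than the tub, so load it in an order that keeps it level and centred, for it must never tip. Do not press the key again once anything is in the tub, and leave the spanner and the oil filter where they are.

Things in the scene. Friction and masses are not known exactly. Their poses are not given: they have to be found in the camera images.
- tub_mid (a point): light open tub of white plastic, 0.16 kg, 166 (x) by 330 (y) by 45 mm high, walls and floor 3 mm; starts on the bench. Point: centre of its pin rack, 16 mm above the underside. The rack, 36 mm wide (y) and 26 high above the floor, crosses the tub along x; grip it here across y to lift the empty tub level. On each side of it are two open lanes along x, 160 by 70 mm, centred at y = 53 and 127 mm, a 12 mm high rib between
- tub_pocket (a point): centre of the rack's mouth line on the tub: mid-tub, 29 mm above its underside. Four square pockets, 27 mm wide, open down to the tub floor, lie in a row at x = -54, -18, +18, +54 mm, y = 0 from here (axes as the tub's)
- pan_mid (a point): centre of the top of the scale's rigid square steel pan, 100 by 100 mm, 58 mm above the bench; x to the back of the scale, y across it, z up. The fixed grey housing is 170 mm wide (y), from x = -190 to +85 mm, its top 18 mm below the pan; display and tare key on its front (-x) deck
- tare_top (a point): centre of the top of the tare key, a grey rectangular key 26 (x) by 30 mm (y) on the scale's front deck beside the display, 50 mm above the bench, 150 mm in front of the pan centre; pressed straight down
- tare_key (a joint): travel of the tare key, 0 released to 0.005 m fully down; a spring of about 1.5 N at first touch and 5 N fully down returns it; it counts as pressed beyond 0.0035 m
- rod0_mid (a point): steel connecting rod, flat on the 3 mm mat: 129 mm long, 18 thick, 0.32 kg. Point: mid-beam, half thickness; z up, x along it. Big end, 46 mm across (48 over its bolts), centred at x -46 mm, ends at -69; small end, 32 across, centred at x +44, ends at +60. Grip the beam: 18 mm wide, 14 thick, clear from x -18 to +26. Identical rods, two to four present; None if absent
- rod1_mid (a point): steel connecting rod, flat on the 3 mm mat: 129 mm long, 18 thick, 0.32 kg. Point: mid-beam, half thickness; z up, x along it. Big end, 46 mm across (48 over its bolts), centred at x -46 mm, ends at -69; small end, 32 across, centred at x +44, ends at +60. Grip the beam: 18 mm wide, 14 thick, clear from x -18 to +26. Identical rods, two to four present; None if absent
- rod2_mid (a point): steel connecting rod, flat on the 3 mm mat: 129 mm long, 18 thick, 0.32 kg. Point: mid-beam, half thickness; z up, x along it. Big end, 46 mm across (48 over its bolts), centred at x -46 mm, ends at -69; small end, 32 across, centred at x +44, ends at +60. Grip the beam: 18 mm wide, 14 thick, clear from x -18 to +26. Identical rods, two to four present; None if absent
- rod3_mid (a point): steel connecting rod, flat on the 3 mm mat: 129 mm long, 18 thick, 0.32 kg. Point: mid-beam, half thickness; z up, x along it. Big end, 46 mm across (48 over its bolts), centred at x -46 mm, ends at -69; small end, 32 across, centred at x +44, ends at +60. Grip the beam: 18 mm wide, 14 thick, clear from x -18 to +26. Identical rods, two to four present; None if absent
- pin0_mid (a point): steel gudgeon pin, a tube 22 mm across and 62 mm long, 0.10 kg, standing on end on the 3 mm mat; point at its centre, half-way up, z along its length. Identical pins, two or three present; None if absent
- pin1_mid (a point): steel gudgeon pin, a tube 22 mm across and 62 mm long, 0.10 kg, standing on end on the 3 mm mat; point at its centre, half-way up, z along its length. Identical pins, two or three present; None if absent
- pin2_mid (a point): steel gudgeon pin, a tube 22 mm across and 62 mm long, 0.10 kg, standing on end on the 3 mm mat; point at its centre, half-way up, z along its length. Identical pins, two or three present; None if absent
- pin3_mid (a point): steel gudgeon pin, a tube 22 mm across and 62 mm long, 0.10 kg, standing on end on the 3 mm mat; point at its centre, half-way up, z along its length. Identical pins, two or three present; None if absent
- spanner: a combination spanner about 200 mm long lying flat on the bench; origin under its middle, x along it. To be left alone
- oil_filter: a white oil filter, 74 mm across and 72 mm tall, standing; origin under its centre. To be left alone
Mind the look-alikes: they are no part of the job. What is shaped like the part that bears rod1_mid but brown or purple is not meant.

How it is judged:
By the outcome, as a careful person would: the job done as asked, in the order asked, and still so for the second after the job is handed in, with the robot touching nothing.
Of rod0, rod1, rod2, rod3 only 2 to 4 are there at a start; the rules pass over those that are not, and their reading is None.
Of pin0, pin1, pin2, pin3 only 2 to 3 are there at a start; the rules pass over those that are not, and their reading is None.
At some moment in a run one of rod0, rod1, rod2, rod3 may be knocked a few centimetres aside while the robot is not near it.
It also fails if it takes over 210 s, if anything falls off the work surface, if the arm or the gripper's body presses on something with over 40 N, if the wrist force passes 120 N, or if a joint passes its speed limit or range.

## Robot

A 6-joint arm with a two-finger parallel gripper is mounted at the origin on the work surface. World frame = base frame: x ahead of the robot, y to its left, z up, the work surface at z = 0. Lengths are in m, angles in rad, forces in N, time in s.
With the tool pointing down it reaches from about 0.3 to 0.775 m from the base axis. Payload 14.6 kg.
Tool frame: the origin (TCP) lies at the very end of the fingers, on their centre line; the grasp point (between the pads) lies 19 mm behind it; z points along the fingers, y is the line along which they close (so a half turn about z gives the same grasp; the last joint's range is limited). The gripper opens to 94 mm and grips with 3 to 60 N. Pads are 16 mm wide; open, the fingers measure 119 mm over their backs; the gripper's body (75 mm by 177 mm) begins 78 mm behind the grasp point.
Start: joints at [-1.168, 0.3, 1.521, -0, 1.321, -0.067], TCP at [0.249, -0.49, 0.205] pointing down, gripper open.
Joint ranges: [-3.03, 3.03], [-0.79, 2.21], [0.23, 2.52], [-1.04, 4.18], [0, 3.07], [-2.55, 2.55]. Speed limits (rad/s): [2.22, 2.22, 2.57, 3.14, 3.14, 3.14].

## Interface

Orientations are given as [roll, pitch, yaw] about the fixed x, y, z axes, in that order (R = Rz(yaw) Ry(pitch) Rx(roll)).
In Python, from station import telemetry, optics, ticket gives the robot as it stands.
- The arm moves only by the tool step_arm, never from a script. Its argument "targets" is one flat list of numbers, 7 for each row, row after row: the shift along the tool's x, y, z scaled (see below), then the turn, a rotation vector about the tool's x, y, z scaled (see below), then the opening, from 0 (shut) to 1 (fully open). In form: [x, y, z, ax, ay, az, claw, x, y, z, ax, ay, az, claw, ...]. A call has 1 to 8 rows; each row shifts and turns the commanded pose from where the row before left it, along the tool's axes as they then stand; what a row does not reach is not made up. The controller multiplies each number of a shift by 0.03 m and each number of a turn by 360 degrees. A row lasts 1/8 s, in which the tool goes at most 62.5 mm and 10.7 degrees, less where a joint would pass 70% of its speed; a pose out of reach is approached as far as the arm can. A call with a number of a shift or a turn outside -1 to 1 is refused whole. A call with a gripper value outside its range is refused whole. The fingers move at their own pace and stop on an object; the grip force is fixed at half the most. Time passes only in rows, so rows that do not move let the fingers close. It gives the time, the measured TCP pose, the force, the opening and the grip force at its end, in the units of the state.
- telemetry.observe(): the state, without advancing time (a new reading comes with each control period).
- optics.capture(name): name is "scene" or "top"; returns a dict with "color" (420x560x3 uint8, red, green, blue), "mtx" (3x3 intrinsics, pixels), "world_from_camera" (4x4, takes a point from camera to world coordinates). Camera axes: x right, y down, z forward; pixel columns grow to the right and rows downward; lengths in m; the calibration is good to about 2 mm. A picture is of the moment at which its call begins. There is no depth.
- ticket.job_done(): hands the job in; it is judged then, once.
The state is a dict: "clock": time; "qpos": joint angles; "qvel": joint speeds; "joint_torque": joint torques, N m; "ee_pos": TCP position; "tool_rot": TCP orientation; "force": force on the tool from outside, world axes, zero at the start; "ft_torque": the same for the moment, N m; "finger_gap": finger opening in m; "gripper_force": force on a finger pad.
Only numpy, scipy, OpenCV 4.12 (cv2) and the standard library are available. Lean on these libraries where they do the work, as an engineer would, in place of code of your own. Each camera call takes 0.05 s, during which the arm holds its last target. There are 200 camera calls.

## Working session

There is one attempt and no reset: what is moved stays moved. The work goes in short steps, Python scripts to look and compute and a tool call to move; the robot and the scene stay as the last step left them, time stands still between calls to the robot, and variables do not carry over. Pictures are saved under pics/ and viewed, at most 14 in all, crops included, and the job is handed in when it is done.

Besides the shell and the picture viewer there is one more tool, called after ">>>" as name(argument=value, ...) on one line, values as JSON. step_arm: Moves the arm, as the interface text tells. Shifts and turns lie within -1 to 1; 1 stands for 0.03 m of shift or 360 degrees of turn. Its arguments: {"type":"object","properties":{"targets":{"type":"array","items":{"type":"number","minimum":-1,"maximum":1}}},"required":["targets"]}

```bash
ls; mkdir -p pics
python3 - <<'E'
from station import telemetry, optics
import cv2,numpy as np
np.set_printoptions(precision=4,suppress=True)
print(telemetry.observe())
for n in("scene","top"):
    c=optics.capture(n); cv2.imwrite(f"pics/{n}0.png",c["color"][:,:,::-1]); print(n,c["mtx"],c["world_from_camera"])
E
```

```text
pics
{'clock': 0.0, 'qpos': array([-1.1676,  0.3005,  1.5216,  0.    ,  1.3207, -0.0666]), 'qvel': array([ 0.0004, -0.0011,  0.0005, -0.0003, -0.0003, -0.0006]), 'joint_torque': array([ -0.001 , -53.1805, -35.2738,   0.0708,   0.0243,  -0.0001]), 'ee_pos': array([ 0.2489, -0.4902,  0.2049]), 'tool_rot': array([-3.1404, -0.0001,  0.4698]), 'force': array([ 0.013 ,  0.2229, -0.251 ]), 'ft_torque': array([-0.0034, -0.0269, -0.006 ]), 'gripper_force': 0.0, 'finger_gap': 0.09387221230773912}
scene [[441.9791   0.     270.0278]
 [  0.     441.9791 216.376 ]
 [  0.       0.       1.    ]] [[ 0.8541  0.3832 -0.3516  1.0245]
 [ 0.5197 -0.6035  0.6047 -0.928 ]
 [ 0.0195 -0.6993 -0.7146  1.0017]
 [ 0.      0.      0.      1.    ]]
top [[512.0905   0.     272.3243]
 [  0.     512.0905 215.4988]
 [  0.       0.       1.    ]] [[-0.0007 -0.9972  0.0749  0.4154]
 [-0.9999  0.0018  0.0142 -0.147 ]
 [-0.0143 -0.0749 -0.9971  1.7617]
 [ 0.      0.      0.      1.    ]]
```

View pics/scene0.png

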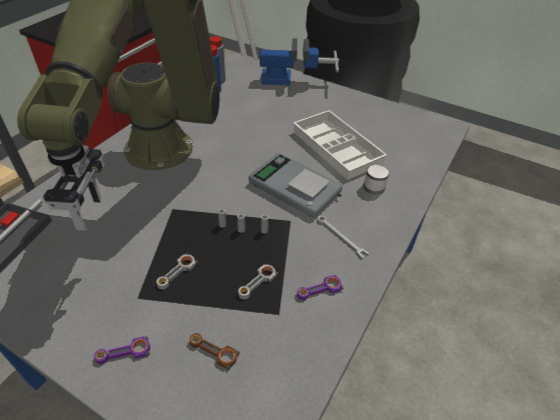

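View pics/top0.png

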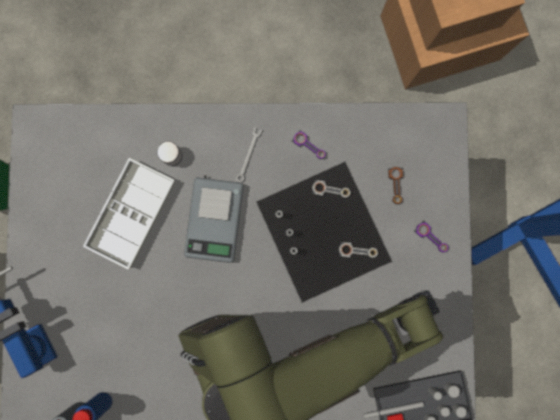

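Scene view: three pins at (222,218), (241,223) and (265,224), and steel rods at (176,272) and (258,281). The tub is at (338,143), the scale at (300,183) with its key beside the display near (280,160), the filter at (376,178) and the spanner at (343,236).

Look-alikes: purple rods at (320,289) and (123,350), and a brown one at (214,350), all off the mat. In the top view the steel rods are at (331,188) and (358,251), and the pins at (279,214), (290,233) and (294,251). I'll check with one close crop.

Run:
```python
import cv2,numpy as np
t=cv2.imread("pics/top0.png")[145:305,75:400]; s=cv2.imread("pics/scene0.png")[95:315,140:400]
cv2.imwrite("pics/tc.png",cv2.resize(t,None,fx=2.46,fy=2.46,interpolation=cv2.INTER_CUBIC))
cv2.imwrite("pics/sc.png",cv2.resize(s,None,fx=2.7,fy=2.7,interpolation=cv2.INTER_CUBIC))
```

```text
(no output)
```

View pics/tc.png

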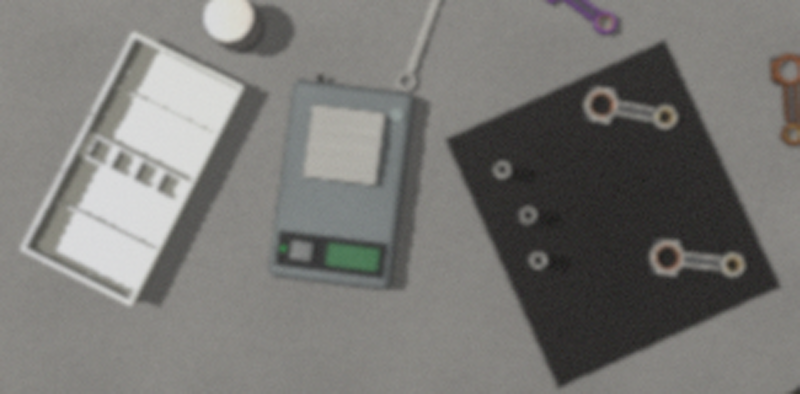

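View pics/sc.png

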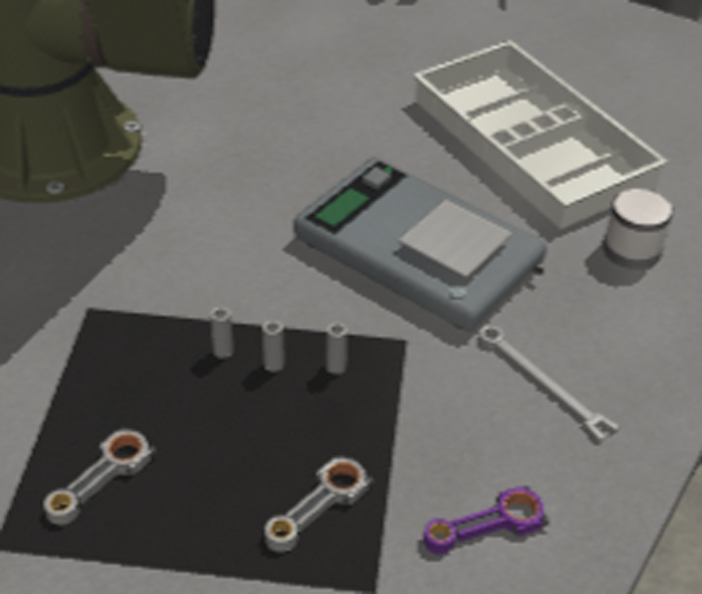

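Both crops agree with the choice: steel rods on the black mat with big ends at crop (600,104) and (666,258), three pin mouths, the tub with four pockets, and the scale with its grey key beside the green display. Next I'll triangulate these points.

```bash
cat > h.py <<'E'
import cv2,numpy as np
from station import telemetry, optics
np.set_printoptions(precision=4,suppress=True)
def ray(c,p):
    T=c["world_from_camera"]; d=T[:3,:3]@np.linalg.solve(c["mtx"],[p[0],p[1],1]); return T[:3,3],d/np.linalg.norm(d)
def plane(c,p,z):
    o,d=ray(c,p); return o+d*(z-o[2])/d[2]
def tri(c1,p1,c2,p2):
    o1,d1=ray(c1,p1);o2,d2=ray(c2,p2)
    A=np.stack([d1,-d2],1); s=np.linalg.lstsq(A,o2-o1,rcond=None)[0]
    a,b=o1+s[0]*d1,o2+s[1]*d2; return (a+b)/2,np.linalg.norm(a-b)
def up(c,x0,y0,w,h,f,name):
    cv2.imwrite(name,cv2.resize(np.ascontiguousarray(c["color"][y0:y0+h,x0:x0+w,::-1]),None,fx=f,fy=f,interpolation=cv2.INTER_CUBIC))
def proj(c,P):
    T=np.linalg.inv(c["world_from_camera"]); q=c["mtx"]@(T[:3,:3]@P+T[:3,3]); return q[:2]/q[2]
E
python3 - <<'E'
from h import *
t=optics.capture("top"); s=optics.capture("scene")
TC=lambda p:((p[0]+.5)/2.46-.5+75,(p[1]+.5)/2.46-.5+145); SC=lambda p:((p[0]+.5)/2.7-.5+140,(p[1]+.5)/2.7-.5+95)
L=dict(tubA=[(135,35),(665,160),.045],tubB=[(243,88),(560,208),.045],tubC=[(132,303),(415,76),.045],tubD=[(22,247),(510,42),.045],
pfl=[(305,180),(445,200),.058],pfr=[(379,185),(400,235),.058],pbl=[(310,105),(512,236),.058],pbr=[(385,110),(465,277),.058],key=[(300,250),(377,177),.05],
pin0=[(502,170),(337,329),.065],pin1=[(528,215),(273,327),.065],pin2=[(538,260),(221,314),.065],
r0b=[(600,104),(343,474),.021],r0s=[(665,117),(282,529),.021],r1b=[(666,258),(126,447),.021],r1s=[(733,265),(61,504),.021])
for k,(a,b,z) in L.items():
    P,e=tri(t,TC(a),s,SC(b)); print(k,P,"gap %.4f"%e, plane(t,TC(a),z)[:2],plane(s,SC(b),z)[:2])
# automated centroids on the mat
g=cv2.cvtColor(t["color"],cv2.COLOR_RGB2GRAY); roi=g[165:300,262:385]
n,lab,st,ce=cv2.connectedComponentsWithStats((roi>90).astype(np.uint8))
for i in range(1,n):
    if 8<st[i,4]<500: print(st[i],ce[i]+[262,165])
E
```

```text
tubA [0.7393 0.3634 0.0465] gap 0.0026 [0.7384 0.3632] [0.7399 0.3664]
tubB [0.663  0.2127 0.0371] gap 0.0051 [0.6641 0.2123] [0.664  0.2016]
tubC [0.3686 0.3598 0.0437] gap 0.0017 [0.3694 0.3598] [0.3689 0.3574]
tubD [0.4445 0.5117 0.0453] gap 0.0026 [0.4457 0.5125] [0.4434 0.5111]
pfl [0.5382 0.1252 0.0546] gap 0.0047 [0.536  0.1234] [0.5417 0.123 ]
pfr [0.5306 0.0232 0.0685] gap 0.0056 [0.529  0.0227] [0.5272 0.0357]
pbl [0.6387 0.1185 0.0481] gap 0.0025 [0.6385 0.1176] [0.6418 0.1068]
pbr [0.6293 0.0138 0.0581] gap 0.0049 [0.6314 0.0151] [0.6274 0.0122]
key [0.4406 0.1308 0.0457] gap 0.0015 [0.4411 0.1305] [0.4427 0.1255]
pin0 [ 0.5491 -0.144   0.0637] gap 0.0011 [ 0.5485 -0.1443] [ 0.5501 -0.1447]
pin1 [ 0.4881 -0.179   0.0637] gap 0.0009 [ 0.4877 -0.1792] [ 0.4892 -0.1797]
pin2 [ 0.4275 -0.1923  0.0626] gap 0.0008 [ 0.4272 -0.1924] [ 0.4293 -0.1939]
r0b [ 0.6433 -0.281   0.0207] gap 0.0013 [ 0.6437 -0.2806] [ 0.6429 -0.2816]
r0s [ 0.6261 -0.3705  0.0187] gap 0.0012 [ 0.6253 -0.3705] [ 0.6275 -0.3714]
r1b [ 0.4303 -0.3701  0.0171] gap 0.0004 [ 0.4301 -0.3697] [ 0.4328 -0.3722]
r1s [ 0.4208 -0.4619  0.0166] gap 0.0011 [ 0.4204 -0.4615] [ 0.4239 -0.4636]
[ 50  15  39  18 283] [329.6219 189.1731]
[14 45  7  8 36] [278.7778 213.6667]
[24 64  7  7 32] [289.0938 231.8438]
[ 77  77  39  16 287] [356.9547 250.4425]
[28 83  8  7 37] [293.3243 250.4865]
```

Heights agree with the text to within a few mm. The tub centre is about (0.554, 0.362) with its x axis at 63.3°. The pan centre is about (0.584, 0.070) with yaw -3.8°, and the key is near (0.440, 0.1305). Going to the tub.

```bash
cat >> h.py <<'E'
def go(x,y,z,yawdeg,frm=None,fyaw=None):
    """units still to go: turn about tool z first, then shift in the turned tool axes"""
    o=telemetry.observe(); p=o["ee_pos"] if frm is None else np.array(frm); w=np.degrees(o["tool_rot"][2]) if fyaw is None else fyaw
    d=(yawdeg-w+180)%360-180; a=np.radians(yawdeg); D=np.array([x,y,z])-p
    u=np.array([np.cos(a)*D[0]+np.sin(a)*D[1], np.sin(a)*D[0]-np.cos(a)*D[1], -D[2]])/.03
    print("turn az %.4f"%(-d/360),"shift",u.round(3), "rot",np.degrees(o["tool_rot"]).round(2),"t",o["clock"])
E
python3 -c "
from h import *
go(.554,.362,.15,63.3)"
```

```text
turn az -0.1011 shift [29.949 -3.68   1.836] rot [-179.96   -0.     26.92] t 0.2
```

>>> step_arm(targets=[0, 0, 0, 0, 0, -0.0253, 1, 0, 0, 0, 0, 0, -0.0253, 1, 0, 0, 0, 0, 0, -0.0253, 1, 0, 0, 0, 0, 0, -0.0252, 1, 1, -0.12, 0, 0, 0, 0, 1, 1, -0.12, 0, 0, 0, 0, 1, 1, -0.12, 0, 0, 0, 0, 1, 1, -0.12, 0, 0, 0, 0, 1])

```text
clock: 1.2
ee_pos: [0.2902, -0.3757, 0.2053]
tool_rot: [-3.141, -0.0, 1.105]
force: [-0.4, 0.4, -0.1]
finger_gap: 0.0942
gripper_force: 0.0
```

>>> step_arm(targets=[1, -0.12, 0, 0, 0, 0, 1, 1, -0.12, 0, 0, 0, 0, 1, 1, -0.12, 0, 0, 0, 0, 1, 1, -0.12, 0, 0, 0, 0, 1, 1, -0.12, 0, 0, 0, 0, 1, 1, -0.12, 0, 0, 0, 0, 1, 1, -0.12, 0, 0, 0, 0, 1, 1, -0.12, 0, 0, 0, 0, 1])

```text
clock: 2.2
ee_pos: [0.3722, -0.1484, 0.2055]
tool_rot: [3.142, 0.0, 1.105]
force: [0.7, 0.5, -0.4]
finger_gap: 0.0943
gripper_force: 0.0
```

>>> step_arm(targets=[1, -0.12, 0, 0, 0, 0, 1, 1, -0.12, 0, 0, 0, 0, 1, 1, -0.12, 0, 0, 0, 0, 1, 1, -0.12, 0, 0, 0, 0, 1, 1, -0.12, 0, 0, 0, 0, 1, 1, -0.12, 0, 0, 0, 0, 1, 1, -0.12, 0, 0, 0, 0, 1, 1, -0.12, 0, 0, 0, 0, 1])

```text
clock: 3.2
ee_pos: [0.4543, 0.079, 0.2054]
tool_rot: [-3.142, 0.0, 1.105]
force: [-0.3, -0.5, 0.1]
finger_gap: 0.094
gripper_force: 0.0
```

>>> step_arm(targets=[1, -0.12, 0.2, 0, 0, 0, 1, 1, -0.12, 0.2, 0, 0, 0, 1, 1, -0.12, 0.2, 0, 0, 0, 1, 1, -0.12, 0.2, 0, 0, 0, 1, 1, -0.12, 0.2, 0, 0, 0, 1, 1, -0.12, 0.2, 0, 0, 0, 0.85, 1, -0.12, 0.2, 0, 0, 0, 0.85, 0, 0, 0, 0, 0, 0, 0.85])

```text
clock: 4.2
ee_pos: [0.5257, 0.2781, 0.1624]
tool_rot: [-3.141, 0.001, 1.107]
force: [-1.1, 0.1, 0.5]
finger_gap: 0.0798
gripper_force: 0.0
```

```bash
python3 -c "
from h import *
go(.554,.362,.008,63.3)
c=optics.capture('top');s=optics.capture('scene');up(c,75,145,150,130,4,'pics/t1.png');up(s,270,80,130,110,6,'pics/s1.png')"
```

```text
turn az 0.0003 shift [ 2.923 -0.413  5.146] rot [-179.94    0.06   63.41] t 4.2
```

View pics/s1.png

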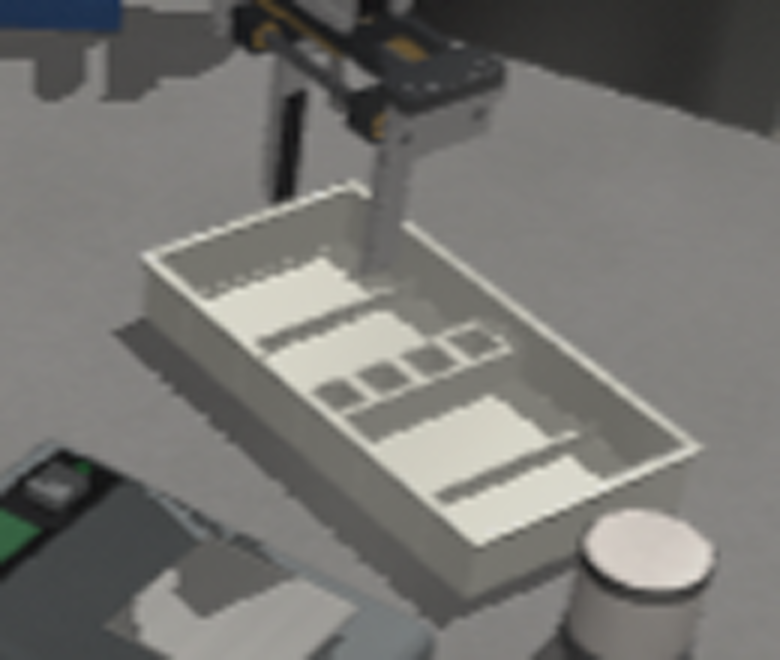

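The crop shows the gripper left of the tub, with the rack's four pockets at crop (340,392) to (478,345), clear to approach. Going down and gripping.

>>> step_arm(targets=[0.98, -0.14, 0, 0, 0, 0, 0.85, 0.98, -0.14, 0, 0, 0, 0, 0.85, 0.96, -0.13, 0, 0, 0, 0, 0.85, 0, 0, 0.9, 0, 0, 0, 0.85, 0, 0, 0.9, 0, 0, 0, 0.85, 0, 0, 0.9, 0, 0, 0, 0.85, 0, 0, 0.9, 0, 0, 0, 0.85, 0, 0, 0.8, 0, 0, 0, 0.85])

```text
clock: 5.3
ee_pos: [0.5544, 0.3596, 0.031]
tool_rot: [3.141, 0.0, 1.104]
force: [0.3, -0.3, 0.4]
finger_gap: 0.0797
gripper_force: 0.0
```

>>> step_arm(targets=[0, 0, 0.72, 0, 0, 0, 0.85, 0, 0, 0, 0, 0, 0, 0.85, 0, 0, 0, 0, 0, 0, 0.6, 0, 0, 0, 0, 0, 0, 0.45, 0, 0, 0, 0, 0, 0, 0.3, 0, 0, 0, 0, 0, 0, 0.2, 0, 0, 0, 0, 0, 0, 0.2, 0, 0, 0, 0, 0, 0, 0.2])

```text
clock: 6.3
ee_pos: [0.5542, 0.3609, 0.01]
tool_rot: [-3.141, -0.0, 1.105]
force: [-2.3, 0.9, 3.1]
finger_gap: 0.0358
gripper_force: 30.0
```

>>> step_arm(targets=[0, 0, -0.4, 0, 0, 0, 0.2, 0, 0, -0.9, 0, 0, 0, 0.2, 0, 0, -1, 0, 0, 0, 0.2, 0, 0, -1, 0, 0, 0, 0.2, 0, 0, -1, 0, 0, 0, 0.2, 0, 0, 0, 0, 0, 0.02, 0.2, 0, 0, 0, 0, 0, 0.0264, 0.2, 0, 0, 0, 0, 0, 0.028, 0.2])

```text
clock: 7.3
ee_pos: [0.5543, 0.3606, 0.1395]
tool_rot: [3.141, -0.0, 0.632]
force: [0.0, -0.5, -2.2]
finger_gap: 0.0357
gripper_force: 30.0
```

>>> step_arm(targets=[0, 0, 0, 0, 0, 0.028, 0.2, 0, 0, 0, 0, 0, 0.028, 0.2, 0, 0, 0, 0, 0, 0.028, 0.2, 0, 0, 0, 0, 0, 0.028, 0.2, 0, 0, 0, 0, 0, 0, 0.2, 0, 0, 0, 0, 0, 0, 0.2])

```text
clock: 8.05
ee_pos: [0.5543, 0.3607, 0.1391]
tool_rot: [-3.142, -0.0, -0.062]
force: [-0.0, -0.6, -1.9]
finger_gap: 0.0361
gripper_force: 30.0
```

```bash
python3 -c "
from h import *
o=telemetry.observe();print(o['ee_pos'],o['force'],o['finger_gap'],o['gripper_force'])
go(.584,.0697,.136,-3.8)
c=optics.capture('top');s=optics.capture('scene');up(c,60,110,190,142,4,'pics/t2.png')"
```

```text
[0.5543 0.3607 0.1391] [-0.0396 -0.5533 -1.9189] 0.0360990998822007 29.992146492004395
turn az 0.0006 shift [1.63  9.613 0.104] rot [-180.     -0.01   -3.57] t 8.05
```

View pics/t2.png

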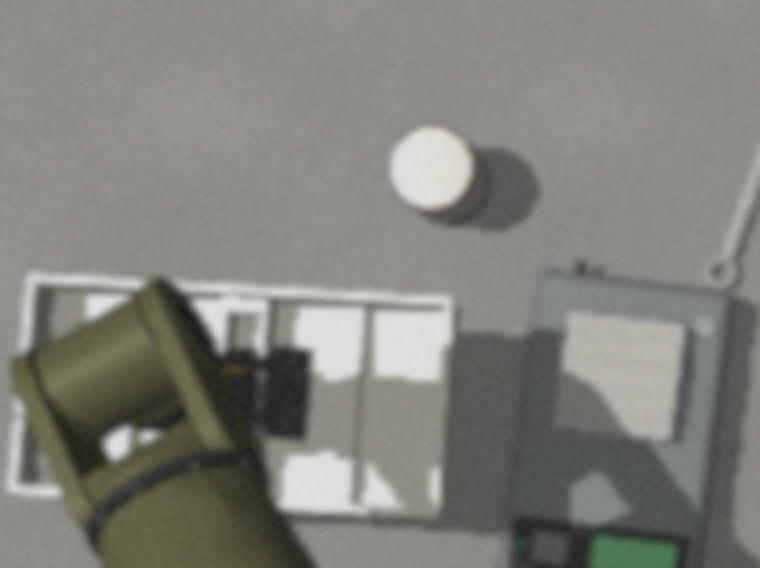

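The tub hangs level with its rim corners at crop (28,272), (453,297), (440,518) and (10,492). The pan corners are near (566,312), (685,320) and (674,440). I'll compute the tub centre against the TCP.

```bash
python3 -c "
from h import *
c=optics.capture('top')
f=lambda p,z:plane(c,((p[0]+.5)/4-.5+60,(p[1]+.5)/4-.5+110),z)[:2]
P=np.array([f(p,.174) for p in[(28,272),(453,297),(440,518),(10,492)]]);print(P,P.mean(0));
for a,b in((0,1),(3,2),(0,3),(1,2)):
  d=P[b]-P[a];print(np.linalg.norm(d),np.degrees(np.arctan2(d[1],d[0])))
Q=np.array([f(p,.058) for p in[(566,312),(685,320),(674,440)]]);print(Q,(Q[0]+Q[2])/2)
for a,b in((0,1),(2,1)):
  d=Q[b]-Q[a];print(np.linalg.norm(d),np.degrees(np.arctan2(d[1],d[0])))
g=cv2.cvtColor(c['color'],cv2.COLOR_RGB2HSV)
# pan edges / housing by brightness in the plain part
m=(g[185:222,196:236,2]>140).astype(np.uint8);print(m.sum())
m=cv2.morphologyEx(m,cv2.MORPH_OPEN,np.ones((3,3)))
print(''.join(('#' if v else '.') for r in m for v in list(r)+[]) [:0])
print(cv2.minAreaRect(np.argwhere(m)[:,::-1].astype(np.float32)+[196,185]) )
" 2>&1 | tail -20
```

```text
File "<string>", line 16, in <module>
    print(cv2.minAreaRect(np.argwhere(m)[:,::-1].astype(np.float32)+[196,185]) )
          ~~~~~~~~~~~~~~~^^^^^^^^^^^^^^^^^^^^^^^^^^^^^^^^^^^^^^^^^^^^^^^^^^^^^
cv2.error: OpenCV(4.12.0) /io/opencv/modules/imgproc/src/convhull.cpp:143: error: (-215:Assertion failed) total >= 0 && (depth == CV_32F || depth == CV_32S) in function 'convexHull'

[[0.6554 0.5225]
 [0.6347 0.1871]
 [0.4617 0.1948]
 [0.4823 0.5315]] [0.5585 0.359 ]
0.3360451971663466 -93.53271772765224
0.3373184820336412 -93.5097760661329
0.17325307524798708 177.01925880960587
0.17313497384779997 177.44103451300379
[[0.6377 0.1162]
 [0.6307 0.0162]
 [0.5299 0.0248]] [0.5838 0.0705]
0.10028080975958609 -94.00942309885006
0.10117693107680172 -4.906735335285086
717
```

>>> step_arm(targets=[0.1, 0.5, 0, 0, 0, 0.001, 0.2, 0.16, 0.98, 0, 0, 0, 0, 0.2, 0.16, 0.98, 0, 0, 0, 0, 0.2, 0.16, 0.98, 0, 0, 0, 0, 0.2, 0.16, 0.98, 0, 0, 0, 0, 0.2, 0.16, 0.98, 0, 0, 0, 0, 0.2, 0.16, 0.98, 0, 0, 0, 0, 0.2, 0.16, 0.98, 0, 0, 0, 0, 0.2])

```text
clock: 9.2
ee_pos: [0.5748, 0.136, 0.139]
tool_rot: [3.142, -0.0, -0.072]
force: [-0.3, 0.4, -1.4]
finger_gap: 0.036
gripper_force: 30.0
```

>>> step_arm(targets=[0.16, 0.98, 0, 0, 0, 0, 0.2, 0.16, 0.8, 0, 0, 0, 0, 0.2, 0.16, 0.46, 0, 0, 0, 0, 0.2, 0, 0, 0.5, 0, 0, 0, 0.2, 0, 0, 0.7, 0, 0, 0, 0.2, 0, 0, 0.6, 0, 0, 0, 0.2, 0, 0, 0.4, 0, 0, 0, 0.2, 0, 0, 0, 0, 0, 0, 0.2])

```text
clock: 10.2
ee_pos: [0.5839, 0.0701, 0.0719]
tool_rot: [3.141, 0.002, -0.072]
force: [-0.5, -0.5, -1.6]
finger_gap: 0.0359
gripper_force: 30.0
```

```bash
python3 -c "
from h import *
print(telemetry.observe()['force'])
go(.582,.070,.068,-3.9)
s=optics.capture('scene');up(s,230,130,130,95,6,'pics/s3.png')"
```

```text
[-0.5209 -0.5234 -1.5977]
turn az -0.0006 shift [-0.065  0.007  0.129] rot [179.99   0.09  -4.13] t 10.2
```

View pics/s3.png

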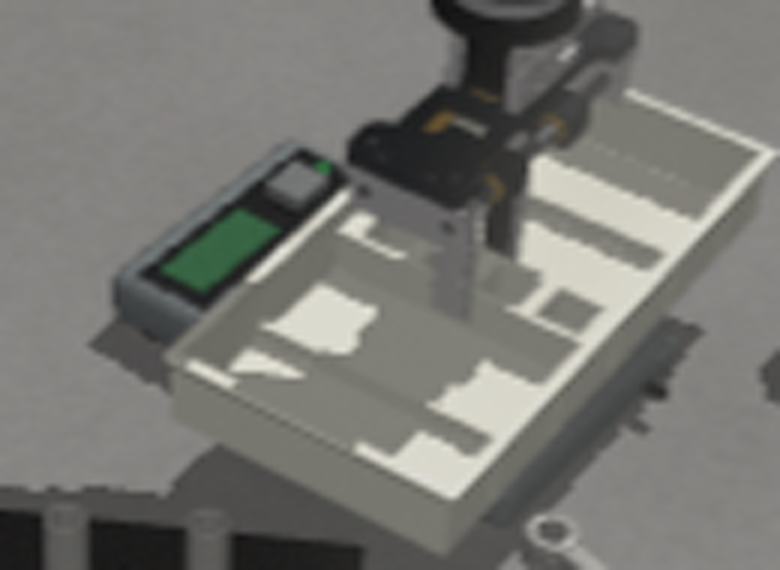

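The tub hangs over the pan, square to the scale, with the display and key at crop (225,250) and (295,185) in front. Lowering the last 4 mm gently.

>>> step_arm(targets=[-0.06, 0, 0.04, 0, 0, -0.0005, 0.2, 0, 0, 0.04, 0, 0, 0, 0.2, 0, 0, 0.03, 0, 0, 0, 0.2, 0, 0, 0, 0, 0, 0, 0.2])

```text
clock: 10.75
ee_pos: [0.5826, 0.0699, 0.0696]
tool_rot: [-3.142, -0.0, -0.069]
force: [-0.1, -0.2, -1.7]
finger_gap: 0.0358
gripper_force: 30.0
```

>>> step_arm(targets=[0, 0, 0.03, 0, 0, 0, 0.2, 0, 0, 0.03, 0, 0, 0, 0.2, 0, 0, 0, 0, 0, 0, 0.2])

```text
clock: 11.12
ee_pos: [0.5827, 0.07, 0.068]
tool_rot: [-3.142, -0.0, -0.069]
force: [-1.3, -1.3, 2.4]
finger_gap: 0.0356
gripper_force: 30.0
```

>>> step_arm(targets=[0, 0, 0, 0, 0, 0, 0.45, 0, 0, 0, 0, 0, 0, 0.6, 0, 0, 0, 0, 0, 0, 0.6, 0, 0, -0.3, 0, 0, 0, 0.6, 0, 0, -0.7, 0, 0, 0, 0.6, 0, 0, -1, 0, 0, 0, 0.3, 0, 0, -1, 0, 0, 0, 0, 0, 0, -0.6, 0, 0, 0, 0])

```text
clock: 12.12
ee_pos: [0.5829, 0.07, 0.1778]
tool_rot: [-3.141, -0.002, -0.069]
force: [-0.2, -0.1, -0.5]
finger_gap: 0.0298
gripper_force: 0.0
```

```bash
python3 -c "
from h import *
go(.439,.1303,.062,-3.9)"
```

```text
turn az -0.0002 shift [-4.924 -1.679  3.859] rot [-179.98   -0.12   -3.97] t 12.125
```

>>> step_arm(targets=[-0.985, -0.336, 0, 0, 0, 0, 0, -0.985, -0.336, 0, 0, 0, 0, 0, -0.985, -0.336, 0, 0, 0, 0, 0, -0.985, -0.336, 0, 0, 0, 0, 0, -0.985, -0.336, 0, 0, 0, 0, 0, 0, 0, 1, 0, 0, 0, 0, 0, 0, 1, 0, 0, 0, 0, 0, 0, 1, 0, 0, 0, 0])

```text
clock: 13.12
ee_pos: [0.4386, 0.1305, 0.085]
tool_rot: [-3.142, -0.0, -0.069]
force: [0.8, -0.8, -0.5]
finger_gap: 0.0005
gripper_force: 0.0
```

>>> step_arm(targets=[0, 0, 0.75, 0, 0, 0, 0, 0, 0, 0, 0, 0, 0, 0])

```text
clock: 13.38
ee_pos: [0.4378, 0.1303, 0.0622]
tool_rot: [3.141, 0.003, -0.069]
force: [0.3, -0.6, 0.5]
finger_gap: 0.0004
gripper_force: 0.0
```

```bash
python3 -c "
from h import *
go(.439,.1303,.05,-3.9)
c=optics.capture('top');s=optics.capture('scene');up(s,230,110,130,95,6,'pics/s4.png')
cv2.imwrite('pics/top4.png',c['color'][:,:,::-1]);cv2.imwrite('pics/scene4.png',s['color'][:,:,::-1])"
```

```text
turn az -0.0002 shift [ 0.039 -0.003  0.408] rot [179.95   0.16  -3.97] t 13.375
```

View pics/s4.png

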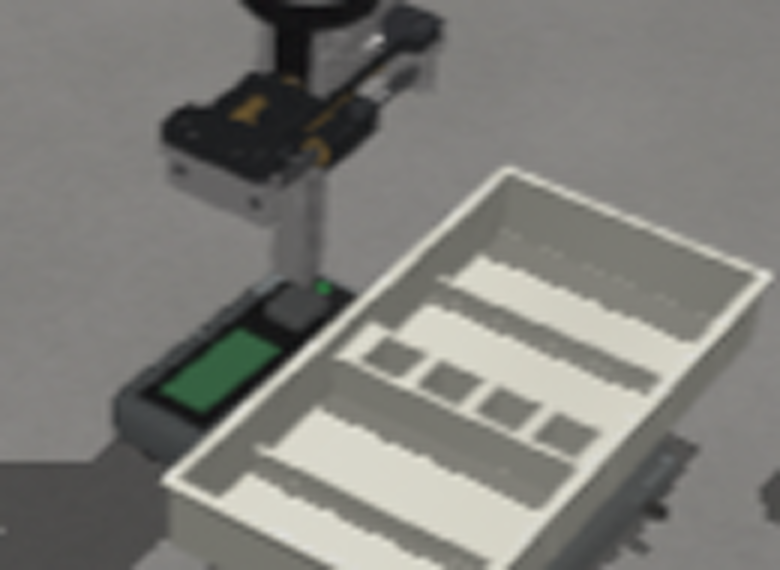

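The fingertips stand over the key at crop (295,300), and the tub sits level on the pan. Pressing.

>>> step_arm(targets=[0.03, 0, 0.35, 0, 0, 0, 0, 0, 0, 0.12, 0, 0, 0, 0, 0, 0, 0.06, 0, 0, 0, 0, 0, 0, 0.04, 0, 0, 0, 0, 0, 0, 0, 0, 0, 0, 0])

```text
clock: 14.1
ee_pos: [0.4397, 0.1304, 0.0463]
tool_rot: [-3.142, -0.0, -0.069]
force: [-0.1, -1.2, 4.1]
finger_gap: 0.0005
gripper_force: 2.0
```

>>> step_arm(targets=[0, 0, 0.03, 0, 0, 0, 0, 0, 0, 0.02, 0, 0, 0, 0, 0, 0, 0.01, 0, 0, 0, 0, 0, 0, 0, 0, 0, 0, 0])

```text
clock: 14.6
ee_pos: [0.4398, 0.1304, 0.0451]
tool_rot: [-3.141, -0.001, -0.069]
force: [-4.7, -1.7, 14.6]
finger_gap: 0.0006
gripper_force: 7.4
```

>>> step_arm(targets=[0, 0, -0.3, 0, 0, 0, 0, 0, 0, -1, 0, 0, 0, 0, 0, 0, -1, 0, 0, 0, 0, 0, 0, -1, 0, 0, 0, 0.3, 0, 0, -1, 0, 0, 0, 0.5, 0, 0, 0, 0, 0, 0, 0.5])

```text
clock: 15.35
ee_pos: [0.4402, 0.1306, 0.175]
tool_rot: [-3.141, -0.003, -0.069]
force: [0.2, -0.0, -0.1]
finger_gap: 0.0273
gripper_force: 0.0
```

```bash
python3 -c "
from h import *
print(telemetry.observe()['force'])
s=optics.capture('scene');c=optics.capture('top');up(c,155,160,125,90,6,'pics/t5.png');cv2.imwrite('pics/scene5.png',s['color'][:,:,::-1]);cv2.imwrite('pics/top5.png',c['color'][:,:,::-1])
go(.5485,-.144,.15,-3.9)"
```

```text
[ 0.2163 -0.045  -0.0515]
turn az -0.0002 shift [4.256 8.877 0.756] rot [179.99   0.04  -3.97] t 15.45
```

View pics/t5.png

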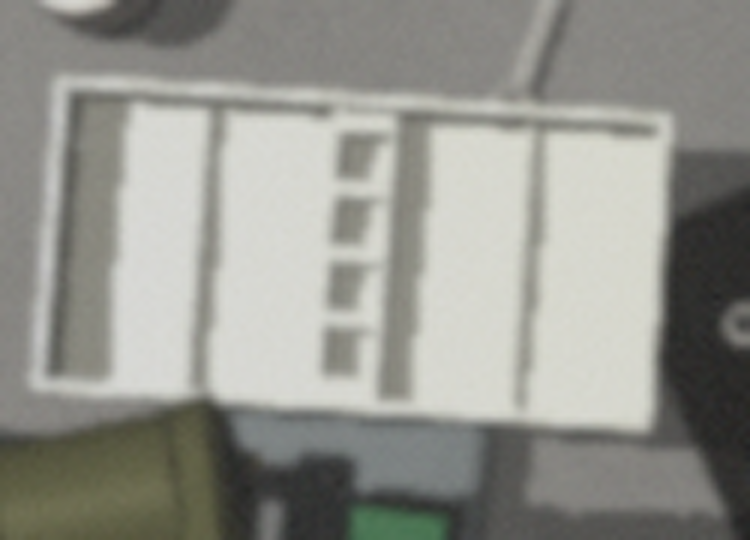

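The tub sits square on the pan. Rim corners are at crop (55,77), (674,115), (655,430) and (30,388), and pockets at (360,158), (352,221), (345,287) and (340,352).

```bash
python3 -c "
from h import *
c=optics.capture('top')
s=optics.capture('scene')
f=lambda p,z:plane(c,((p[0]+.5)/6-.5+155,(p[1]+.5)/6-.5+160),z)[:2]
g=lambda p,z:plane(s,((p[0]+.5)/6-.5+230,(p[1]+.5)/6-.5+110),z)[:2]
P=np.array([f(p,.103) for p in[(55,77),(674,115),(655,430),(30,388)]]);print(P,P.mean(0))
for a,b in((0,1),(3,2),(3,0),(2,1)):
  d=P[b]-P[a];print(np.linalg.norm(d),np.degrees(np.arctan2(d[1],d[0])))
print('pockets top',np.array([f(p,.087) for p in[(360,158),(352,221),(345,287),(340,352)]]))
Q=np.array([g(p,.087) for p in[(392,356),(449,381),(507,407),(566,433)]]);print('pockets scene',Q,Q.mean(0))
print('rim scene',g((510,169),.103),g((771,272),.103),g((168,480),.103))
"
```

```text
[[ 0.6824  0.2326]
 [ 0.6605 -0.1058]
 [ 0.4889 -0.0956]
 [ 0.5122  0.2436]] [0.586  0.0687]
0.3390998901068594 -93.70285147801734
0.33994525061748454 -93.92249022528486
0.17057199684514684 -3.702211230434028
0.171877222341911 -3.4212441730341365
pockets top [[0.6395 0.0673]
 [0.6047 0.0714]
 [0.5683 0.075 ]
 [0.5326 0.0774]]
pockets scene [[0.5307 0.0732]
 [0.5666 0.0714]
 [0.6027 0.0692]
 [0.6384 0.0673]] [0.5846 0.0702]
rim scene [0.5147 0.2399] [0.6807 0.2325] [ 0.4917 -0.0909]
```

Tub centre is about (0.585, 0.070), within 2 mm of the pan centre. Now for the first pin, the one at +x.

>>> step_arm(targets=[0.473, 0.986, 0, 0, 0, 0, 0.6, 0.473, 0.986, 0, 0, 0, 0, 0.6, 0.473, 0.986, 0, 0, 0, 0, 0.6, 0.473, 0.986, 0, 0, 0, 0, 0.6, 0.473, 0.986, 0, 0, 0, 0, 0.6, 0.473, 0.986, 0, 0, 0, 0, 0.6, 0.473, 0.986, 0, 0, 0, 0, 0.6, 0.473, 0.986, 0, 0, 0, 0, 0.6])

```text
clock: 16.55
ee_pos: [0.5364, -0.1145, 0.1721]
tool_rot: [-3.141, 0.002, -0.069]
force: [0.3, -0.3, 0.6]
finger_gap: 0.0567
gripper_force: 0.0
```

>>> step_arm(targets=[0.473, 0.986, 0.6, 0, 0, 0, 0.6, 0, 0, 1, 0, 0, 0, 0.6, 0, 0, 0.9, 0, 0, 0, 0.6, 0, 0, 0, 0, 0, 0, 0.6])

```text
clock: 17.05
ee_pos: [0.5472, -0.1436, 0.0958]
tool_rot: [-3.14, 0.005, -0.069]
force: [0.2, -0.6, 0.7]
finger_gap: 0.0567
gripper_force: 0.0
```

```bash
python3 -c "
from h import *
go(.5487,-.144,.042,-3.9)
s=optics.capture('scene');up(s,200,170,100,80,6,'pics/s6.png')"
```

```text
turn az -0.0002 shift [0.051 0.009 1.792] rot [-179.92    0.29   -3.97] t 17.05
```

View pics/s6.png

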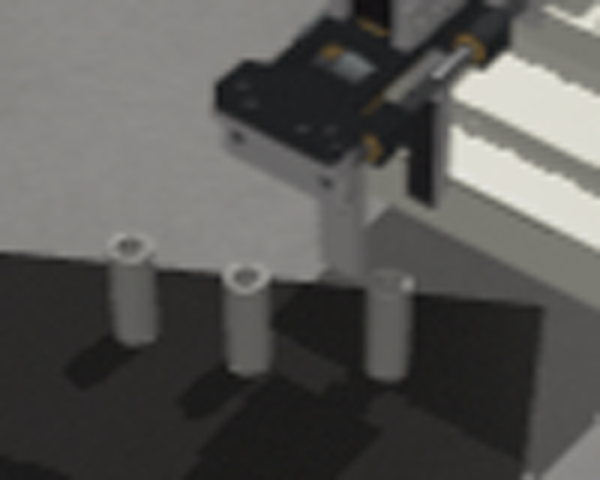

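The right-hand pin at crop (390,285) is under the two fingers. Going down to grip it.

>>> step_arm(targets=[0.04, 0, 0.8, 0, 0, 0, 0.6, 0, 0, 0.7, 0, 0, 0, 0.6, 0, 0, 0.26, 0, 0, 0, 0.6, 0, 0, 0, 0, 0, 0, 0.3, 0, 0, 0, 0, 0, 0, 0.15, 0, 0, 0, 0, 0, 0, 0.05, 0, 0, 0, 0, 0, 0, 0.05, 0, 0, 0, 0, 0, 0, 0.05])

```text
clock: 18.1
ee_pos: [0.55, -0.1442, 0.046]
tool_rot: [3.141, -0.001, -0.069]
force: [0.2, -0.4, 4.5]
finger_gap: 0.0212
gripper_force: 30.0
```

>>> step_arm(targets=[0, 0, -0.4, 0, 0, 0, 0.05, 0, 0, -0.8, 0, 0, 0, 0.05, 0, 0, -1, 0, 0, 0, 0.05, 0, 0, -1, 0, 0, 0, 0.05, 0, 0, -1, 0, 0, 0, 0.05, 0, 0, 0, 0, 0, 0, 0.05])

```text
clock: 18.85
ee_pos: [0.5506, -0.1443, 0.1739]
tool_rot: [3.141, -0.004, -0.069]
force: [-0.1, -0.9, -1.1]
finger_gap: 0.0212
gripper_force: 30.0
```

```bash
python3 -c "
from h import *
o=telemetry.observe();print(o['ee_pos'],o['force'],o['finger_gap'])
a=np.radians(-3.9)
print('pocket',.585+.018*np.cos(a),.070+.018*np.sin(a))
go(.585+.018*np.cos(a),.070+.018*np.sin(a),.165,-3.9)
"
```

```text
[ 0.5506 -0.1443  0.1739] [-0.1018 -0.9197 -1.1358] 0.021219855578489315
pocket 0.6029583170190409 0.06877572476802554
turn az -0.0002 shift [ 1.26  -7.206  0.298] rot [179.94  -0.23  -3.97] t 18.85
```

>>> step_arm(targets=[0.158, -0.9, 0, 0, 0, 0, 0.05, 0.158, -0.9, 0, 0, 0, 0, 0.05, 0.158, -0.9, 0, 0, 0, 0, 0.05, 0.158, -0.9, 0, 0, 0, 0, 0.05, 0.158, -0.9, 0, 0, 0, 0, 0.05, 0.158, -0.9, 0, 0, 0, 0, 0.05, 0.158, -0.9, 0, 0, 0, 0, 0.05, 0.158, -0.9, 0, 0, 0, 0, 0.05])

```text
clock: 19.85
ee_pos: [0.6022, 0.0696, 0.1701]
tool_rot: [3.141, 0.002, -0.069]
force: [0.4, -0.9, -0.8]
finger_gap: 0.0211
gripper_force: 30.0
```

>>> step_arm(targets=[0, 0, 0.5, 0, 0, 0, 0.05, 0, 0, 0.3, 0, 0, 0, 0.05, 0, 0, 0, 0, 0, 0, 0.05, 0, 0, 0, 0, 0, 0, 0.05])

```text
clock: 20.35
ee_pos: [0.6026, 0.0681, 0.1477]
tool_rot: [3.142, -0.0, -0.07]
force: [0.6, -0.5, -1.0]
finger_gap: 0.0213
gripper_force: 30.0
```

```bash
python3 -c "
from h import *
go(.603,.0688,.104,-3.9)
s=optics.capture('scene');up(s,260,120,100,75,8,'pics/s7.png')"
```

```text
turn az -0.0003 shift [ 0.011 -0.023  1.458] rot [180.    -0.02  -4.02] t 20.35
```

View pics/s7.png

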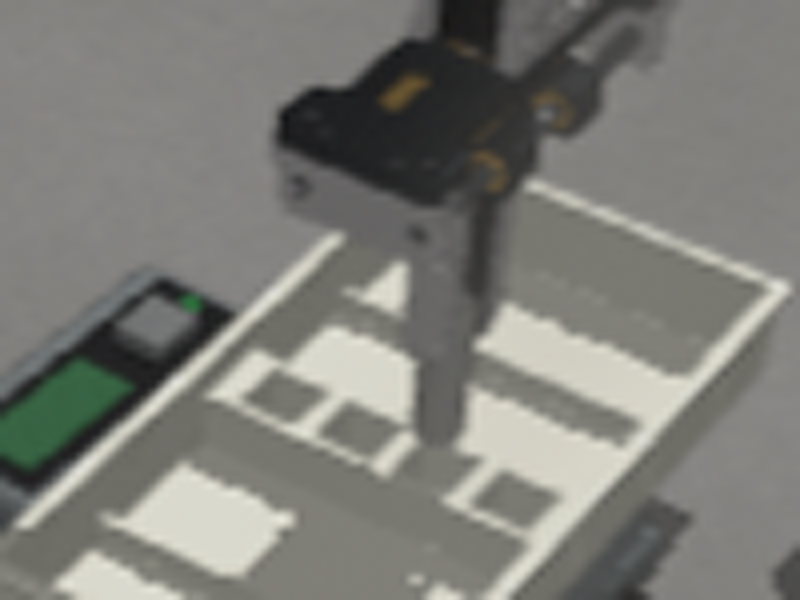

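The pin hangs with its lower end at crop (440,435), over the third pocket; its centre falls midway between (358,428) and (513,500). I'll compare the two positions in plan.

```bash
python3 -c "
from h import *
s=optics.capture('scene')
g=lambda p,z:plane(s,((p[0]+.5)/8-.5+260,(p[1]+.5)/8-.5+120),z)[:2]
print(g((440,436),.105), [g(p,.087) for p in((282,393),(358,428),(513,500))], g((436,464),.087))"
```

```text
[0.6048 0.0647] [array([0.5299, 0.074 ]), array([0.5663, 0.0713]), array([0.6385, 0.0655])] [0.6029 0.0685]
```

>>> step_arm(targets=[0, -0.02, 0.3, 0, 0, 0, 0.05, 0, 0, 0.2, 0, 0, 0, 0.05, 0, 0, 0.1, 0, 0, 0, 0.05, 0, 0, 0.1, 0, 0, 0, 0.05, 0, 0, 0.1, 0, 0, 0, 0.05, 0, 0, 0, 0, 0, 0, 0.05])

```text
clock: 21.2
ee_pos: [0.6025, 0.0693, 0.1233]
tool_rot: [3.142, 0.0, -0.069]
force: [-0.6, 0.6, -1.3]
finger_gap: 0.0211
gripper_force: 30.0
```

>>> step_arm(targets=[0, 0, 0.15, 0, 0, 0, 0.05, 0, 0, 0.15, 0, 0, 0, 0.05, 0, 0, 0.1, 0, 0, 0, 0.05, 0, 0, 0.1, 0, 0, 0, 0.05, 0, 0, 0.06, 0, 0, 0, 0.05, 0, 0, 0, 0, 0, 0, 0.05])

```text
clock: 21.95
ee_pos: [0.6025, 0.0694, 0.1066]
tool_rot: [-3.142, 0.0, -0.069]
force: [0.5, -0.9, -1.2]
finger_gap: 0.0214
gripper_force: 30.0
```

>>> step_arm(targets=[0, 0, 0.05, 0, 0, 0, 0.05, 0, 0, 0.03, 0, 0, 0, 0.05, 0, 0, 0, 0, 0, 0, 0.05])

```text
clock: 22.32
ee_pos: [0.6025, 0.0694, 0.1043]
tool_rot: [3.142, 0.0, -0.069]
force: [0.3, -0.1, -1.5]
finger_gap: 0.0212
gripper_force: 30.0
```

>>> step_arm(targets=[0, 0, 0.03, 0, 0, 0, 0.05, 0, 0, 0.03, 0, 0, 0, 0.05, 0, 0, 0, 0, 0, 0, 0.05])

```text
clock: 22.7
ee_pos: [0.6031, 0.0694, 0.104]
tool_rot: [-3.141, -0.002, -0.069]
force: [-2.9, 0.4, 10.9]
finger_gap: 0.0211
gripper_force: 30.0
```

>>> step_arm(targets=[0, 0, -0.05, 0, 0, 0, 0.25, 0, 0, 0, 0, 0, 0, 0.4, 0, 0, 0, 0, 0, 0, 0.45, 0, 0, -0.4, 0, 0, 0, 0.5, 0, 0, -0.8, 0, 0, 0, 0.6, 0, 0, -0.9, 0, 0, 0, 0.6, 0, 0, 0, 0, 0, 0, 0.6])

```text
clock: 23.58
ee_pos: [0.6035, 0.0694, 0.1697]
tool_rot: [-3.141, -0.004, -0.069]
force: [0.7, 0.5, -0.4]
finger_gap: 0.0565
gripper_force: 0.0
```

```bash
python3 -c "
from h import *
go(.4885,-.179,.048,-3.9)"
```

```text
turn az -0.0002 shift [-3.262  8.523  4.056] rot [-179.97   -0.24   -3.97] t 23.575
```

>>> step_arm(targets=[-0.362, 0.947, 0, 0, 0, 0, 0.6, -0.362, 0.947, 0, 0, 0, 0, 0.6, -0.362, 0.947, 0, 0, 0, 0, 0.6, -0.362, 0.947, 0, 0, 0, 0, 0.6, -0.362, 0.947, 0, 0, 0, 0, 0.6, -0.362, 0.947, 0, 0, 0, 0, 0.6, -0.362, 0.947, 0, 0, 0, 0, 0.6, -0.362, 0.947, 0, 0, 0, 0, 0.6])

```text
clock: 24.58
ee_pos: [0.4994, -0.1521, 0.1663]
tool_rot: [-3.141, 0.001, -0.069]
force: [0.1, 0.7, 0.0]
finger_gap: 0.0568
gripper_force: 0.0
```

>>> step_arm(targets=[-0.362, 0.947, 0, 0, 0, 0, 0.6, 0, 0, 1, 0, 0, 0, 0.6, 0, 0, 1, 0, 0, 0, 0.6, 0, 0, 0, 0, 0, 0, 0.6, 0, 0, 0, 0, 0, 0, 0.6])

```text
clock: 25.2
ee_pos: [0.4877, -0.179, 0.1079]
tool_rot: [3.141, -0.001, -0.069]
force: [0.9, -0.1, 0.1]
finger_gap: 0.0565
gripper_force: 0.0
```

```bash
python3 -c "
from h import *
go(.4885,-.179,.046,-3.9)
# rods still in place?
c=optics.capture('top');g=cv2.cvtColor(c['color'],cv2.COLOR_RGB2GRAY)[165:300,262:385]
n,lab,st,ce=cv2.connectedComponentsWithStats((g>90).astype(np.uint8))
for i in range(1,n):
    if 8<st[i,4]<500: print(st[i],ce[i]+[262,165])"
```

```text
turn az -0.0002 shift [ 0.026 -0.003  2.063] rot [179.99  -0.04  -3.96] t 25.2
[ 50  15  39  18 276] [329.6123 189.2029]
[ 17  53  26  19 217] [290.7926 227.4654]
[14 70  6  6 30] [278.4    237.6333]
[ 0 74  4  7 22] [263.1818 242.3636]
[30 83  5  3 10] [294.6 248.7]
[111 100  12  35 318] [379.6981 282.1258]
[ 26 120  13  15 107] [293.3645 293.9813]
[ 47 124  25  11 140] [324.1429 295.6   ]
```

>>> step_arm(targets=[0.03, 0, 0.8, 0, 0, 0, 0.6, 0, 0, 0.8, 0, 0, 0, 0.6, 0, 0, 0.43, 0, 0, 0, 0.6, 0, 0, 0, 0, 0, 0, 0.3, 0, 0, 0, 0, 0, 0, 0.15, 0, 0, 0, 0, 0, 0, 0.05, 0, 0, 0, 0, 0, 0, 0.05, 0, 0, 0, 0, 0, 0, 0.05])

```text
clock: 26.25
ee_pos: [0.4885, -0.1791, 0.0466]
tool_rot: [3.141, -0.001, -0.069]
force: [-0.5, 0.0, 4.4]
finger_gap: 0.0214
gripper_force: 30.0
```

>>> step_arm(targets=[0, 0, -0.4, 0, 0, 0, 0.05, 0, 0, -0.8, 0, 0, 0, 0.05, 0, 0, -1, 0, 0, 0, 0.05, 0, 0, -1, 0, 0, 0, 0.05, 0, 0, -0.9, 0, 0, 0, 0.05, 0, 0, 0, 0, 0, 0, 0.05, 0, 0, 0, 0, 0, 0, 0.05])

```text
clock: 27.12
ee_pos: [0.4878, -0.1788, 0.1683]
tool_rot: [-3.141, 0.001, -0.069]
force: [-0.1, -0.1, -1.6]
finger_gap: 0.0213
gripper_force: 30.0
```

```bash
python3 -c "
from h import *
o=telemetry.observe();print(o['ee_pos'],o['force'],o['finger_gap'])
a=np.radians(-3.95)
go(.585-.054*np.cos(a),.0698-.054*np.sin(a),.150,-3.9)
c=optics.capture('top');cv2.imwrite('pics/top8.png',c['color'][:,:,::-1]);s=optics.capture('scene');cv2.imwrite('pics/scene8.png',s['color'][:,:,::-1])
"
```

```text
[ 0.4878 -0.1788  0.1683] [-0.0805 -0.1483 -1.5985] 0.021257305839225544
turn az -0.0002 shift [ 0.868 -8.49   0.61 ] rot [-179.98    0.06   -3.97] t 27.125
```

View pics/scene8.png

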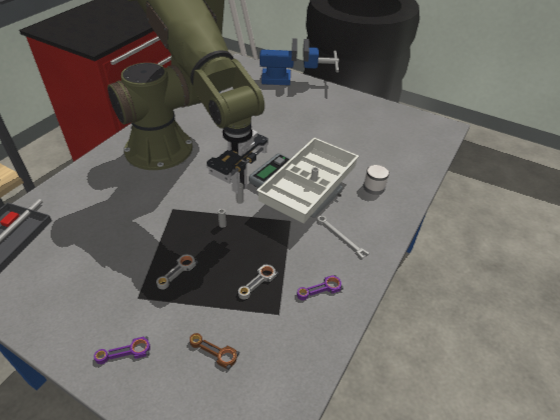

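The pin held is clear, the first pin stands at (314,172) in the tub, the last pin is at (222,218), and both rods have not moved. On to the -54 pocket.

>>> step_arm(targets=[0.096, -0.943, 0, 0, 0, 0, 0.05, 0.096, -0.943, 0, 0, 0, 0, 0.05, 0.096, -0.943, 0, 0, 0, 0, 0.05, 0.096, -0.943, 0, 0, 0, 0, 0.05, 0.096, -0.943, 0, 0, 0, 0, 0.05, 0.096, -0.943, 0, 0, 0, 0, 0.05, 0.096, -0.943, 0, 0, 0, 0, 0.05, 0.096, -0.943, 0, 0, 0, 0, 0.05])

```text
clock: 28.22
ee_pos: [0.5267, 0.0461, 0.1682]
tool_rot: [3.141, 0.002, -0.069]
force: [-0.3, -0.5, -1.1]
finger_gap: 0.0213
gripper_force: 30.0
```

>>> step_arm(targets=[0.096, -0.946, 0, 0, 0, 0, 0.05, 0, 0, 0.4, 0, 0, 0, 0.05, 0, 0, 0.2, 0, 0, 0, 0.05, 0, 0, 0, 0, 0, 0, 0.05, 0, 0, 0, 0, 0, 0, 0.05])

```text
clock: 28.85
ee_pos: [0.5318, 0.0727, 0.1513]
tool_rot: [3.142, -0.0, -0.07]
force: [-0.5, 0.0, -1.1]
finger_gap: 0.0211
gripper_force: 30.0
```

```bash
python3 -c "
from h import *
a=np.radians(-3.95);X=.585-.054*np.cos(a);Y=.0698-.054*np.sin(a);print(X,Y)
go(X,Y,.1046,-3.9)
s=optics.capture('scene');up(s,260,120,100,75,8,'pics/s9.png')"
```

```text
0.5311282746015922 0.07351983905546271
turn az -0.0003 shift [-0.025 -0.026  1.556] rot [180.    -0.01  -4.02] t 28.85
```

View pics/s9.png

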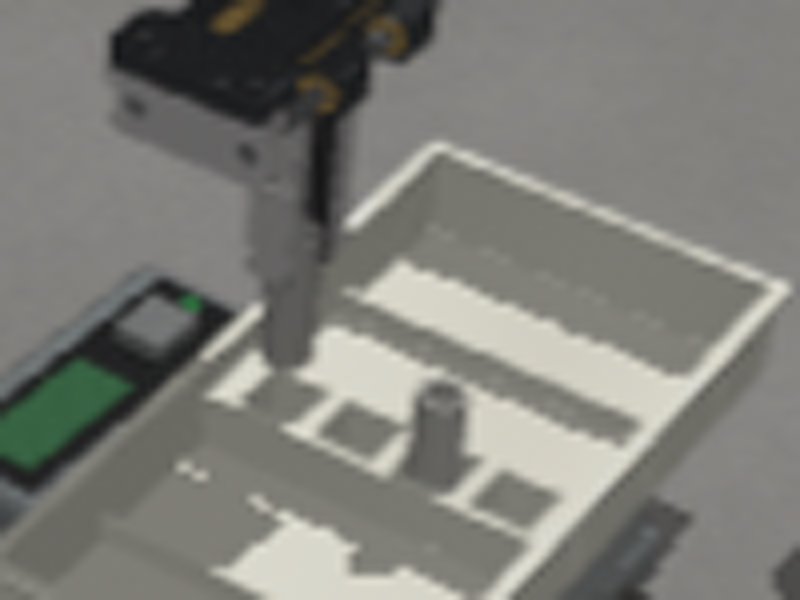

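The second pin hangs at crop (289,357) over the first pocket at (282,393), in the same relation as the first pin had, and the first pin stands fully down. Inserting.

>>> step_arm(targets=[-0.03, -0.026, 0.4, 0, 0, 0, 0.05, 0, 0, 0.2, 0, 0, 0, 0.05, 0, 0, 0.15, 0, 0, 0, 0.05, 0, 0, 0.1, 0, 0, 0, 0.05, 0, 0, 0.1, 0, 0, 0, 0.05, 0, 0, 0, 0, 0, 0, 0.05])

```text
clock: 29.65
ee_pos: [0.5308, 0.0741, 0.1225]
tool_rot: [3.142, 0.0, -0.069]
force: [0.2, -0.3, -0.6]
finger_gap: 0.0211
gripper_force: 30.0
```

>>> step_arm(targets=[0, 0, 0.15, 0, 0, 0, 0.05, 0, 0, 0.15, 0, 0, 0, 0.05, 0, 0, 0.1, 0, 0, 0, 0.05, 0, 0, 0.1, 0, 0, 0, 0.05, 0, 0, 0.06, 0, 0, 0, 0.05, 0, 0, 0.04, 0, 0, 0, 0.05, 0, 0, 0, 0, 0, 0, 0.05])

```text
clock: 30.52
ee_pos: [0.531, 0.0741, 0.1047]
tool_rot: [-3.142, -0.0, -0.069]
force: [-0.8, 0.4, -1.8]
finger_gap: 0.0211
gripper_force: 30.0
```

>>> step_arm(targets=[0, 0, 0.02, 0, 0, 0, 0.05, 0, 0, 0, 0, 0, 0, 0.15, 0, 0, 0, 0, 0, 0, 0.3, 0, 0, 0, 0, 0, 0, 0.45, 0, 0, -0.4, 0, 0, 0, 0.5, 0, 0, -0.8, 0, 0, 0, 0.6, 0, 0, -0.9, 0, 0, 0, 0.6, 0, 0, 0, 0, 0, 0, 0.6])

```text
clock: 31.52
ee_pos: [0.5318, 0.0742, 0.1694]
tool_rot: [-3.141, -0.004, -0.069]
force: [0.2, -0.2, 0.1]
finger_gap: 0.0563
gripper_force: 0.0
```

```bash
python3 -c "
from h import *
go(.428,-.1925,.046,-3.9)"
```

```text
turn az -0.0002 shift [-2.849  9.105  4.113] rot [-179.97   -0.23   -3.97] t 31.525
```

>>> step_arm(targets=[-0.285, 0.91, 0, 0, 0, 0, 0.6, -0.285, 0.91, 0, 0, 0, 0, 0.6, -0.285, 0.91, 0, 0, 0, 0, 0.6, -0.285, 0.91, 0, 0, 0, 0, 0.6, -0.285, 0.91, 0, 0, 0, 0, 0.6, -0.285, 0.91, 0, 0, 0, 0, 0.6, -0.285, 0.91, 0, 0, 0, 0, 0.6, -0.285, 0.91, 0, 0, 0, 0, 0.6])

```text
clock: 32.52
ee_pos: [0.4468, -0.1397, 0.1664]
tool_rot: [-3.141, 0.001, -0.069]
force: [-0.6, 0.6, -0.2]
finger_gap: 0.0563
gripper_force: 0.0
```

>>> step_arm(targets=[-0.28, 0.91, 0, 0, 0, 0, 0.6, -0.26, 0.91, 0, 0, 0, 0, 0.6, 0, 0, 1, 0, 0, 0, 0.6, 0, 0, 1, 0, 0, 0, 0.6, 0, 0, 0, 0, 0, 0, 0.6, 0, 0, 0, 0, 0, 0, 0.6])

```text
clock: 33.28
ee_pos: [0.4279, -0.1925, 0.1078]
tool_rot: [3.141, -0.001, -0.069]
force: [-0.5, 0.4, 1.0]
finger_gap: 0.0562
gripper_force: 0.0
```

```bash
python3 -c "
from h import *
go(.428,-.1925,.046,-3.9)"
```

```text
turn az -0.0002 shift [0.002 0.001 2.062] rot [179.98  -0.04  -3.96] t 33.275
```

>>> step_arm(targets=[0, 0, 0.8, 0, 0, 0, 0.6, 0, 0, 0.8, 0, 0, 0, 0.6, 0, 0, 0.43, 0, 0, 0, 0.6, 0, 0, 0, 0, 0, 0, 0.3, 0, 0, 0, 0, 0, 0, 0.15, 0, 0, 0, 0, 0, 0, 0.05, 0, 0, 0, 0, 0, 0, 0.05, 0, 0, 0, 0, 0, 0, 0.05])

```text
clock: 34.28
ee_pos: [0.4279, -0.1925, 0.0466]
tool_rot: [3.141, -0.001, -0.069]
force: [-0.7, -0.2, 4.6]
finger_gap: 0.0211
gripper_force: 30.0
```

>>> step_arm(targets=[0, 0, -0.4, 0, 0, 0, 0.05, 0, 0, -0.8, 0, 0, 0, 0.05, 0, 0, -1, 0, 0, 0, 0.05, 0, 0, -1, 0, 0, 0, 0.05, 0, 0, -0.9, 0, 0, 0, 0.05, 0, 0, 0, 0, 0, 0, 0.05, 0, 0, 0, 0, 0, 0, 0.05])

```text
clock: 35.15
ee_pos: [0.4272, -0.1922, 0.1683]
tool_rot: [-3.141, 0.001, -0.069]
force: [-0.5, 0.4, -0.2]
finger_gap: 0.0211
gripper_force: 30.0
```

```bash
python3 -c "
from h import *
a=np.radians(-3.95);X=.585+.054*np.cos(a);Y=.0698-.054*np.sin(-a)*1;Y=.0698+.054*np.sin(a);print(X,Y)
go(X,Y,.150,-3.9)"
```

```text
0.6388717253984078 0.0660801609445373
turn az -0.0002 shift [ 6.454 -9.068  0.611] rot [-179.97    0.06   -3.97] t 35.15
```

>>> step_arm(targets=[0.646, -0.907, -0.3, 0, 0, 0, 0.05, 0.646, -0.907, 0, 0, 0, 0, 0.05, 0.646, -0.907, 0, 0, 0, 0, 0.05, 0.646, -0.907, 0, 0, 0, 0, 0.05, 0.646, -0.907, 0, 0, 0, 0, 0.05, 0.646, -0.907, 0, 0, 0, 0, 0.05, 0.646, -0.907, 0, 0, 0, 0, 0.05, 0.646, -0.907, 0, 0, 0, 0, 0.05])

```text
clock: 36.15
ee_pos: [0.5975, 0.015, 0.1765]
tool_rot: [3.141, 0.003, -0.069]
force: [0.4, -0.8, -0.7]
finger_gap: 0.0213
gripper_force: 30.0
```

>>> step_arm(targets=[0.646, -0.907, 0, 0, 0, 0, 0.05, 0.646, -0.907, 0, 0, 0, 0, 0.05, 0, 0, 0.5, 0, 0, 0, 0.05, 0, 0, 0.4, 0, 0, 0, 0.05, 0, 0, 0, 0, 0, 0, 0.05, 0, 0, 0, 0, 0, 0, 0.05])

```text
clock: 36.9
ee_pos: [0.6397, 0.0651, 0.1515]
tool_rot: [3.142, -0.0, -0.07]
force: [-0.8, 0.6, -0.9]
finger_gap: 0.0211
gripper_force: 30.0
```

```bash
python3 -c "
from h import *
go(.6388,.0663,.1046,-3.9)
s=optics.capture('scene');up(s,260,120,100,75,8,'pics/s10.png')"
```

```text
turn az -0.0003 shift [-0.033 -0.038  1.564] rot [180.    -0.02  -4.01] t 36.9
```

View pics/s10.png

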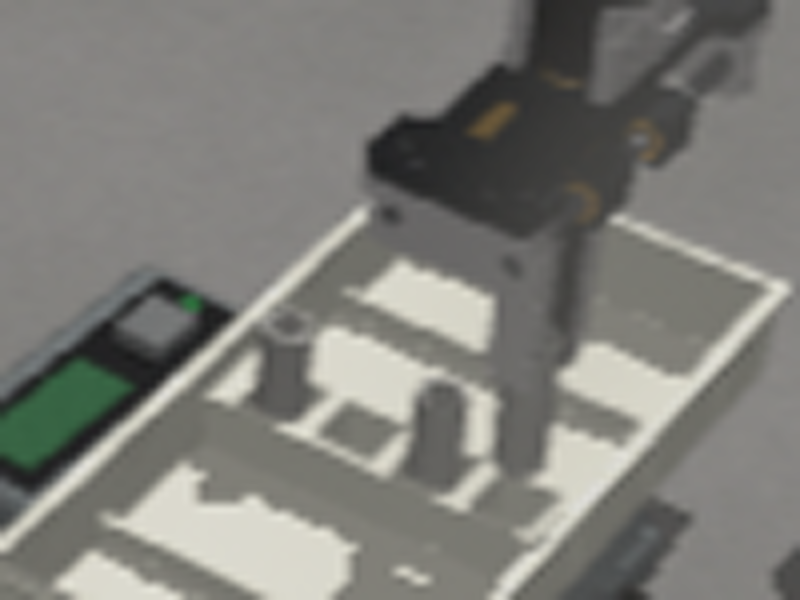

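Two pins stand fully down. The third hangs at crop (522,463) over the last pocket at (513,500). I'll make a 1 mm correction and insert it.

>>> step_arm(targets=[-0.045, -0.038, 0.4, 0, 0, 0, 0.05, 0, 0, 0.2, 0, 0, 0, 0.05, 0, 0, 0.15, 0, 0, 0, 0.05, 0, 0, 0.1, 0, 0, 0, 0.05, 0, 0, 0.1, 0, 0, 0, 0.05, 0, 0, 0, 0, 0, 0, 0.05])

```text
clock: 37.7
ee_pos: [0.6385, 0.0669, 0.1225]
tool_rot: [-3.142, 0.0, -0.069]
force: [0.0, -0.6, -1.3]
finger_gap: 0.0212
gripper_force: 30.0
```

>>> step_arm(targets=[0, 0, 0.15, 0, 0, 0, 0.05, 0, 0, 0.15, 0, 0, 0, 0.05, 0, 0, 0.1, 0, 0, 0, 0.05, 0, 0, 0.1, 0, 0, 0, 0.05, 0, 0, 0.06, 0, 0, 0, 0.05, 0, 0, 0.04, 0, 0, 0, 0.05, 0, 0, 0, 0, 0, 0, 0.05])

```text
clock: 38.58
ee_pos: [0.6386, 0.0669, 0.1047]
tool_rot: [-3.142, -0.0, -0.069]
force: [-0.3, 0.7, -1.3]
finger_gap: 0.0209
gripper_force: 30.0
```

>>> step_arm(targets=[0, 0, 0.02, 0, 0, 0, 0.05, 0, 0, 0, 0, 0, 0, 0.15, 0, 0, 0, 0, 0, 0, 0.3, 0, 0, 0, 0, 0, 0, 0.45, 0, 0, -0.4, 0, 0, 0, 0.5, 0, 0, -0.8, 0, 0, 0, 0.6, 0, 0, -0.9, 0, 0, 0, 0.6, 0, 0, -0.3, 0, 0, 0, 0.6])

```text
clock: 39.58
ee_pos: [0.6391, 0.0669, 0.1784]
tool_rot: [-3.141, -0.003, -0.069]
force: [-0.5, 0.2, -0.7]
finger_gap: 0.0567
gripper_force: 0.0
```

```bash
python3 -c "
from h import *
c=optics.capture('top');s=optics.capture('scene')
up(s,140,130,240,180,3.3,'pics/s11.png');cv2.imwrite('pics/top11.png',c['color'][:,:,::-1]);cv2.imwrite('pics/scene11.png',s['color'][:,:,::-1])"
```

```text
(no output)
```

View pics/s11.png

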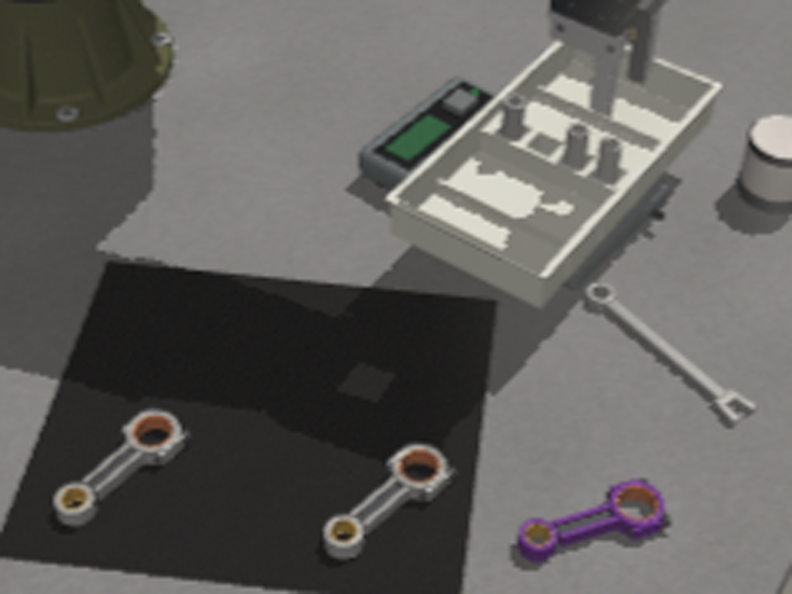

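I miscounted my views: that crop was the 15th, one over the limit of 14, so I'll take no more and work from numbers only. It shows three pins standing fully down in the tub. Both steel rods are where they were, with big ends at crop (153,430) and (419,465). Now for a numeric rod check.

```bash
cat >> h.py <<'E'
def rods(name,lo,hi):
    """colour-lined rod eyes near world box lo..hi: list of (pixel, mean hue, area, world at z .021)"""
    c=optics.capture(name); h=cv2.cvtColor(c["color"],cv2.COLOR_RGB2HSV)
    m=((h[...,1]>90)&(h[...,0]<30)&(h[...,2]>40)).astype(np.uint8); out=[]
    n,lab,st,ce=cv2.connectedComponentsWithStats(m)
    for i in range(1,n):
        if 4<=st[i,4]<300:
            P=plane(c,ce[i],.021)
            if lo[0]<P[0]<hi[0] and lo[1]<P[1]<hi[1]: out.append((ce[i].round(1),int(h[...,0][lab==i].mean()),st[i,4],P[:2]))
    return out
def steel(lo,hi):
    c=optics.capture("top"); h=cv2.cvtColor(c["color"],cv2.COLOR_RGB2HSV); m=(h[...,2]>90).astype(np.uint8)
    n,lab,st,ce=cv2.connectedComponentsWithStats(m)
    for i in range(1,n):
        P=plane(c,ce[i],.021)
        if 150<st[i,4]<500 and lo[0]<P[0]<hi[0] and lo[1]<P[1]<hi[1]:
            q=np.argwhere(lab==i)[:,::-1].astype(np.float32); vx,vy,x0,y0=cv2.fitLine(q,cv2.DIST_L2,0,.01,.01).ravel()
            d=plane(c,(x0+20*vx,y0+20*vy),.021)-plane(c,(x0-20*vx,y0-20*vy),.021)
            print("steel",ce[i].round(1),st[i,4],P[:2],"dir %.1f"%np.degrees(np.arctan2(d[1],d[0])))
E
python3 -c "
from h import *
lo,hi=(.36,-.52),(.72,-.22)
for n in('scene','top'):
    for r in rods(n,lo,hi): print(n,*r)
steel(lo,hi)
go(.6345,-.3267,.1,79.1)"
```

```text
scene [185.8 258.4] 9 50 [ 0.4273 -0.368 ]
scene [266.9 269.4] 10 56 [ 0.6417 -0.2789]
scene [162.  280.2] 19 30 [ 0.4207 -0.4612]
scene [243.9 289.9] 19 29 [ 0.6256 -0.3697]
steel [330.  189.2] 311 [ 0.6361 -0.3192] dir -101.0
steel [356.7 250.5] 307 [ 0.4271 -0.4076] dir -96.4
turn az -0.2308 shift [-12.905   2.362   2.497] rot [179.99   0.09  -3.97] t 39.825
```

>>> step_arm(targets=[0, 0, 0, 0, 0, -0.0285, 0.6, 0, 0, 0, 0, 0, -0.0289, 0.6, 0, 0, 0, 0, 0, -0.0289, 0.6, 0, 0, 0, 0, 0, -0.0289, 0.6, 0, 0, 0, 0, 0, -0.0289, 0.6, 0, 0, 0, 0, 0, -0.0289, 0.6, 0, 0, 0, 0, 0, -0.0289, 0.6, 0, 0, 0, 0, 0, -0.0289, 0.6])

```text
clock: 40.83
ee_pos: [0.6382, 0.0669, 0.1749]
tool_rot: [-3.14, 0.0, 1.387]
force: [0.4, -0.2, 0.5]
finger_gap: 0.0567
gripper_force: 0.0
```

```bash
python3 -c "
from h import *
go(.6358,-.3198,.08,79.0)"
```

```text
turn az 0.0013 shift [-12.667   2.381   3.163] rot [-179.9     0.02   79.46] t 40.825
```

>>> step_arm(targets=[-0.905, 0.17, 0, 0, 0, 0.0013, 0.6, -0.905, 0.17, 0, 0, 0, 0, 0.6, -0.905, 0.17, 0, 0, 0, 0, 0.6, -0.905, 0.17, 0, 0, 0, 0, 0.6, -0.905, 0.17, 0, 0, 0, 0, 0.6, -0.905, 0.17, 0, 0, 0, 0, 0.6, -0.905, 0.17, 0, 0, 0, 0, 0.6, -0.905, 0.17, 0, 0, 0, 0, 0.6])

```text
clock: 41.82
ee_pos: [0.6356, -0.1549, 0.1749]
tool_rot: [-3.14, -0.0, 1.373]
force: [1.0, 0.5, -0.4]
finger_gap: 0.0564
gripper_force: 0.0
```

>>> step_arm(targets=[-0.905, 0.17, 0, 0, 0, 0, 0.6, -0.905, 0.17, 0, 0, 0, 0, 0.6, -0.905, 0.17, 0, 0, 0, 0, 0.6, -0.905, 0.17, 0, 0, 0, 0, 0.6, -0.905, 0.17, 0, 0, 0, 0, 0.6, -0.905, 0.17, 0, 0, 0, 0, 0.6, 0, 0, 1, 0, 0, 0, 0.6, 0, 0, 1, 0, 0, 0, 0.6])

```text
clock: 42.82
ee_pos: [0.6335, -0.32, 0.114]
tool_rot: [-3.14, -0.0, 1.372]
force: [0.4, -0.6, -0.4]
finger_gap: 0.0567
gripper_force: 0.0
```

>>> step_arm(targets=[0, 0, 1, 0, 0, 0, 0.6, 0, 0, 0, 0, 0, 0, 0.6])

```text
clock: 43.08
ee_pos: [0.6326, -0.3191, 0.0827]
tool_rot: [-3.136, -0.002, 1.373]
force: [0.0, -0.1, -0.5]
finger_gap: 0.0565
gripper_force: 0.0
```

```bash
python3 -c "
from h import *
go(.6358,-.3198,.006,79.1)
for r in rods('scene',(.36,-.52),(.72,-.22)): print(*r)"
```

```text
turn az -0.0013 shift [-0.003  0.109  2.556] rot [-179.69   -0.1    78.65] t 43.075
[263.7 252.8] 19 11 [ 0.6028 -0.2329]
[185.7 258.7] 10 54 [ 0.4279 -0.3689]
[270.9 270. ] 10 12 [ 0.6523 -0.2747]
[161.9 280.1] 19 29 [ 0.4204 -0.4611]
[243.9 289.9] 19 29 [ 0.6256 -0.3697]
```

>>> step_arm(targets=[0, 0.1, 0.8, 0, 0, -0.001, 0.6, 0, 0, 0.8, 0, 0, 0, 0.6, 0, 0, 0.6, 0, 0, 0, 0.6, 0, 0, 0.25, 0, 0, 0, 0.6, 0, 0, 0, 0, 0, 0, 0.6])

```text
clock: 43.75
ee_pos: [0.6369, -0.3204, 0.0124]
tool_rot: [-3.141, -0.0, 1.379]
force: [0.1, -0.6, -0.1]
finger_gap: 0.0568
gripper_force: 0.0
```

>>> step_arm(targets=[0, 0, 0, 0, 0, 0, 0.4, 0, 0, 0, 0, 0, 0, 0.2, 0, 0, 0, 0, 0, 0, 0.05, 0, 0, 0, 0, 0, 0, 0.05, 0, 0, 0, 0, 0, 0, 0.05])

```text
clock: 44.38
ee_pos: [0.6368, -0.3204, 0.0127]
tool_rot: [-3.141, -0.0, 1.379]
force: [-0.6, 1.0, 2.6]
finger_gap: 0.0175
gripper_force: 30.0
```

The tips sit only about 6 mm down the beam, so I'll reopen, lower 5.5 mm and grip again.

>>> step_arm(targets=[0, 0, 0, 0, 0, 0, 0.4, 0, 0, 0, 0, 0, 0, 0.4, 0, 0, 0.18, 0, 0, 0, 0.4, 0, 0, 0, 0, 0, 0, 0.4, 0, 0, 0, 0, 0, 0, 0.2, 0, 0, 0, 0, 0, 0, 0.05, 0, 0, 0, 0, 0, 0, 0.05, 0, 0, 0, 0, 0, 0, 0.05])

```text
clock: 45.38
ee_pos: [0.6369, -0.3204, 0.0073]
tool_rot: [3.141, 0.0, 1.379]
force: [0.3, -0.1, 0.7]
finger_gap: 0.0178
gripper_force: 30.0
```

>>> step_arm(targets=[0, 0, -0.3, 0, 0, 0, 0.05, 0, 0, -0.7, 0, 0, 0, 0.05, 0, 0, -1, 0, 0, 0, 0.05, 0, 0, -1, 0, 0, 0, 0.05, 0, 0, -1, 0, 0, 0, 0.05, 0, 0, -1, 0, 0, 0, 0.05, 0, 0, -0.3, 0, 0, 0, 0.05, 0, 0, 0, 0, 0, 0, 0.05])

```text
clock: 46.38
ee_pos: [0.6369, -0.3204, 0.1666]
tool_rot: [3.141, 0.0, 1.379]
force: [-0.5, -0.2, -3.6]
finger_gap: 0.0176
gripper_force: 30.0
```

>>> step_arm(targets=[0, 0, 0, 0, 0, 0.0288, 0.05, 0, 0, 0, 0, 0, 0.0288, 0.05, 0, 0, 0, 0, 0, 0.0288, 0.05, 0, 0, 0, 0, 0, 0.0288, 0.05, 0, 0, 0, 0, 0, 0.0288, 0.05, 0, 0, 0, 0, 0, 0.0288, 0.05, 0, 0, 0, 0, 0, 0.0288, 0.05, 0, 0, 0, 0, 0, 0.0288, 0.05])

```text
clock: 47.38
ee_pos: [0.6364, -0.3202, 0.1643]
tool_rot: [-3.14, 0.002, -0.075]
force: [0.1, -0.8, -3.2]
finger_gap: 0.0174
gripper_force: 30.0
```

```bash
python3 -c "
from h import *
o=telemetry.observe();print(o['ee_pos'],o['force'],o['ft_torque'],o['finger_gap'])
go(.5777,.0222,.11,-3.95)
for r in rods('scene',(.3,-.65),(.9,-.1)): print(*r)"
```

```text
[ 0.6364 -0.3202  0.1643] [ 0.1292 -0.8429 -3.1908] [0.04   0.0164 0.0137] 0.017400910029333288
turn az -0.0009 shift [ -2.738 -11.25    1.811] rot [-179.93    0.14   -4.28] t 47.375
[242.8 214.8] 19 39 [ 0.467  -0.1378]
[258.  225.5] 19 15 [ 0.5312 -0.1508]
[270.1 246.4] 10 67 [ 0.6057 -0.2024]
[185.8 258.4] 9 50 [ 0.4273 -0.368 ]
[333.  279.9] 8 44 [ 0.8135 -0.2132]
[161.9 280.1] 19 29 [ 0.4204 -0.4611]
[302.5 290.8] 18 26 [ 0.7598 -0.2891]
[138.2 342.4] 8 57 [ 0.4945 -0.632 ]
```

>>> step_arm(targets=[-0.228, -0.938, 0, 0, 0, -0.0009, 0.05, -0.228, -0.938, 0, 0, 0, 0, 0.05, -0.228, -0.938, 0, 0, 0, 0, 0.05, -0.228, -0.938, 0, 0, 0, 0, 0.05, -0.228, -0.938, 0, 0, 0, 0, 0.05, -0.228, -0.938, 0, 0, 0, 0, 0.05, -0.228, -0.938, 0, 0, 0, 0, 0.05, -0.228, -0.938, 0, 0, 0, 0, 0.05])

```text
clock: 48.42
ee_pos: [0.5959, -0.0913, 0.165]
tool_rot: [-3.141, 0.002, -0.06]
force: [-0.1, 0.3, -3.3]
finger_gap: 0.0175
gripper_force: 30.0
```

>>> step_arm(targets=[-0.228, -0.938, 0, 0, 0, 0, 0.05, -0.228, -0.938, 0, 0, 0, 0, 0.05, -0.228, -0.938, 0, 0, 0, 0, 0.05, -0.228, -0.932, 0, 0, 0, 0, 0.05, 0, 0, 0.5, 0, 0, 0, 0.05, 0, 0, 0.5, 0, 0, 0, 0.05, 0, 0, 0, 0, 0, 0, 0.05])

```text
clock: 49.3
ee_pos: [0.5756, 0.0209, 0.1341]
tool_rot: [3.141, 0.003, -0.063]
force: [0.3, 0.3, -2.6]
finger_gap: 0.0177
gripper_force: 30.0
```

```bash
python3 -c "
from h import *
o=telemetry.observe();p=o['ee_pos'];print(p,o['force'])
go(.5777,.0222,.068,-3.95)
a=np.radians(-3.95);z=p[2]+.014
for n in('scene','top'):
  c=optics.capture(n)
  print(n,[proj(c,p*[1,1,0]+[k*np.cos(a),k*np.sin(a),z]) for k in(.039,-.051)])
  for r in rods(n,(.4,-.1),(.9,.3)): print(*r[:3],plane(c,r[0],z)[:2])"
```

```text
[0.5756 0.0209 0.1341] [ 0.3009  0.3295 -2.6147]
turn az 0.0009 shift [ 0.067 -0.049  2.202] rot [179.99   0.2   -3.62] t 49.3
scene [array([311.6324, 172.6456]), array([286.7071, 161.3981])]
[293.4 140.1] 19 17 [0.4881 0.1322]
[304.  148.6] 18 7 [0.5388 0.1107]
[286.6 161.6] 18 21 [0.5249 0.0233]
[311.1 171.4] 9 30 [0.6104 0.0225]
top [array([227.5247, 191.1492]), array([225.4014, 219.3629])]
```

The rod's eyes are where predicted, so it is level and aligned in the hand. Lowering it into the -y inner lane.

>>> step_arm(targets=[0.06, -0.04, 0.6, 0, 0, 0.0009, 0.05, 0, 0, 0.6, 0, 0, 0, 0.05, 0, 0, 0.5, 0, 0, 0, 0.05, 0, 0, 0.3, 0, 0, 0, 0.05, 0, 0, 0.1, 0, 0, 0, 0.05, 0, 0, 0, 0, 0, 0, 0.05])

```text
clock: 50.25
ee_pos: [0.5784, 0.0227, 0.0733]
tool_rot: [-3.142, -0.0, -0.069]
force: [-0.0, -0.8, -3.5]
finger_gap: 0.0176
gripper_force: 30.0
```

>>> step_arm(targets=[0, 0, 0.1, 0, 0, 0, 0.05, 0, 0, 0.06, 0, 0, 0, 0.05, 0, 0, 0.04, 0, 0, 0, 0.05, 0, 0, 0, 0, 0, 0, 0.05])

```text
clock: 50.75
ee_pos: [0.5782, 0.0227, 0.0671]
tool_rot: [-3.142, 0.0, -0.069]
force: [-0.0, 0.9, -2.5]
finger_gap: 0.0176
gripper_force: 30.0
```

>>> step_arm(targets=[0, 0, 0.03, 0, 0, 0, 0.05, 0, 0, 0.02, 0, 0, 0, 0.05, 0, 0, 0, 0, 0, 0, 0.05])

```text
clock: 51.12
ee_pos: [0.5782, 0.0227, 0.0656]
tool_rot: [-3.142, 0.0, -0.069]
force: [-0.0, -0.3, -2.4]
finger_gap: 0.0173
gripper_force: 30.0
```

>>> step_arm(targets=[0, 0, 0.02, 0, 0, 0, 0.05, 0, 0, 0, 0, 0, 0, 0.05, 0, 0, 0, 0, 0, 0, 0.22, 0, 0, 0, 0, 0, 0, 0.28, 0, 0, 0, 0, 0, 0, 0.3, 0, 0, -0.2, 0, 0, 0, 0.3, 0, 0, -0.6, 0, 0, 0, 0.3, 0, 0, -1, 0, 0, 0, 0.3])

```text
clock: 52.12
ee_pos: [0.578, 0.0227, 0.1202]
tool_rot: [3.142, 0.001, -0.069]
force: [-0.2, 0.1, -0.6]
finger_gap: 0.0282
gripper_force: 0.0
```

>>> step_arm(targets=[0, 0, -1, 0, 0, 0, 0.3, 0, 0, -0.8, 0, 0, 0, 0.5, 0, 0, 0, 0, 0, 0, 0.6])

```text
clock: 52.5
ee_pos: [0.5791, 0.0227, 0.1758]
tool_rot: [-3.141, -0.004, -0.069]
force: [0.3, 1.3, 0.0]
finger_gap: 0.0448
gripper_force: 0.0
```

```bash
python3 -c "
from h import *
s=optics.capture('scene')
for r in rods('scene',(.3,-.65),(.9,.3)): print(*r[:3],r[3],plane(s,r[0],.079)[:2])
print([proj(s,np.array([.578,.0222,.079])+k*np.array([.9976,-.0689,0])) for k in(.039,-.051)])
# rim corners by white mask
steel((.36,-.6),(.72,-.22))
h=cv2.cvtColor(s['color'],cv2.COLOR_RGB2HSV)
m=((h[...,2]>185)&(h[...,1]<45)).astype(np.uint8)[130:230,245:365]
n,lab,st,ce=cv2.connectedComponentsWithStats(m,connectivity=8)
i=1+st[1:,4].argmax();q=np.argwhere(lab==i)[:,::-1]+[245,130]
for f in((1,0),(-1,0),(0,1),(0,-1)): k=q[(q@f).argmax()];print(k,plane(s,k,.103))
go(.4257,-.4135,.1,84)"
```

```text
[286.5 178.5] 18 20 [0.4957 0.0855] [0.527  0.0255]
[309.8 188.4] 9 26 [0.5861 0.0836] [0.6119 0.0238]
[185.7 258.5] 10 51 [ 0.4273 -0.3683] [ 0.4626 -0.4013]
[333.  279.9] 8 44 [ 0.8135 -0.2132] [ 0.8259 -0.2555]
[162.  280.2] 19 30 [ 0.4207 -0.4612] [ 0.4565 -0.4887]
[302.7 290.8] 17 27 [ 0.7601 -0.289 ] [ 0.7758 -0.3267]
[138.3 342.4] 8 56 [ 0.4947 -0.632 ] [ 0.526  -0.6494]
[array([310.5933, 189.7649]), array([286.5659, 178.482 ])]
steel [356.9 250.5] 305 [ 0.4271 -0.4082] dir -96.4
[357 155] [0.6778 0.2301 0.103 ]
[287 204] [ 0.5979 -0.0975  0.103 ]
[304 213] [ 0.6577 -0.1036  0.103 ]
[312 154] [0.5495 0.1539 0.103 ]
turn az -0.2443 shift [-14.99   -3.525   2.413] rot [180.     0.06  -3.94] t 52.65
```

>>> step_arm(targets=[0, 0, 0, 0, 0, -0.0271, 0.6, 0, 0, 0, 0, 0, -0.0271, 0.6, 0, 0, 0, 0, 0, -0.0271, 0.6, 0, 0, 0, 0, 0, -0.0271, 0.6, 0, 0, 0, 0, 0, -0.0271, 0.6, 0, 0, 0, 0, 0, -0.0271, 0.6, 0, 0, 0, 0, 0, -0.0271, 0.6, 0, 0, 0, 0, 0, -0.0271, 0.6])

```text
clock: 53.65
ee_pos: [0.5779, 0.0227, 0.1719]
tool_rot: [-3.14, 0.0, 1.299]
force: [-0.4, 0.6, -0.5]
finger_gap: 0.0562
gripper_force: 0.0
```

>>> step_arm(targets=[0, 0, 0, 0, 0, -0.0275, 0.6, 0, 0, 0, 0, 0, 0, 0.6])

```text
clock: 53.9
ee_pos: [0.5779, 0.0227, 0.1721]
tool_rot: [-3.14, 0.0, 1.465]
force: [-0.4, -0.3, 0.2]
finger_gap: 0.0563
gripper_force: 0.0
```

```bash
python3 -c "
from h import *
go(.4261,-.410,.08,84)"
```

```text
turn az -0.0001 shift [-14.873  -3.525   3.071] rot [-179.91    0.01   83.95] t 53.9
```

>>> step_arm(targets=[-0.99, -0.235, 0, 0, 0, 0, 0.6, -0.99, -0.235, 0, 0, 0, 0, 0.6, -0.99, -0.235, 0, 0, 0, 0, 0.6, -0.99, -0.235, 0, 0, 0, 0, 0.6, -0.99, -0.235, 0, 0, 0, 0, 0.6, -0.99, -0.235, 0, 0, 0, 0, 0.6, -0.99, -0.235, 0, 0, 0, 0, 0.6, -0.99, -0.235, 0, 0, 0, 0, 0.6])

```text
clock: 54.9
ee_pos: [0.4968, -0.2086, 0.1726]
tool_rot: [-3.141, -0.0, 1.461]
force: [0.8, 0.4, 1.3]
finger_gap: 0.0564
gripper_force: 0.0
```

>>> step_arm(targets=[-0.99, -0.235, 0, 0, 0, 0, 0.6, -0.99, -0.235, 0, 0, 0, 0, 0.6, -0.99, -0.235, 0, 0, 0, 0, 0.6, -0.99, -0.235, 0, 0, 0, 0, 0.6, -0.99, -0.235, 0, 0, 0, 0, 0.6, -0.99, -0.235, 0, 0, 0, 0, 0.6, -0.99, -0.235, 0, 0, 0, 0, 0.6, 0, 0, 1, 0, 0, 0, 0.6])

```text
clock: 55.9
ee_pos: [0.4263, -0.4116, 0.1437]
tool_rot: [3.139, 0.002, 1.459]
force: [-0.1, 0.9, 0.2]
finger_gap: 0.0564
gripper_force: 0.0
```

>>> step_arm(targets=[0, 0, 1, 0, 0, 0, 0.6, 0, 0, 1, 0, 0, 0, 0.6, 0, 0, 0, 0, 0, 0, 0.6, 0, 0, 0, 0, 0, 0, 0.6])

```text
clock: 56.4
ee_pos: [0.427, -0.4097, 0.0841]
tool_rot: [3.141, 0.001, 1.464]
force: [0.2, -0.6, -0.4]
finger_gap: 0.0565
gripper_force: 0.0
```

```bash
python3 -c "
from h import *
go(.4261,-.410,.007,84)
for r in rods('scene',(.3,-.6),(.65,-.2)): print(*r)"
```

```text
turn az -0.0003 shift [-0.014 -0.027  2.57 ] rot [179.95   0.04  83.91] t 56.4
[180.1 224.2] 19 29 [ 0.3286 -0.2728]
[172.7 241.3] 19 9 [ 0.3545 -0.3381]
[187.1 258.7] 9 35 [ 0.4309 -0.3667]
[162.  280.2] 19 30 [ 0.4207 -0.4612]
```

>>> step_arm(targets=[-0.01, -0.027, 0.8, 0, 0, 0, 0.6, 0, 0, 0.8, 0, 0, 0, 0.6, 0, 0, 0.6, 0, 0, 0, 0.6, 0, 0, 0.36, 0, 0, 0, 0.6, 0, 0, 0, 0, 0, 0, 0.6, 0, 0, 0, 0, 0, 0, 0.4])

```text
clock: 57.2
ee_pos: [0.4261, -0.4099, 0.0071]
tool_rot: [3.141, 0.001, 1.466]
force: [0.5, -0.0, 0.4]
finger_gap: 0.0495
gripper_force: 0.0
```

>>> step_arm(targets=[0, 0, 0, 0, 0, 0, 0.2, 0, 0, 0, 0, 0, 0, 0.05, 0, 0, 0, 0, 0, 0, 0.05, 0, 0, 0, 0, 0, 0, 0.05, 0, 0, -0.3, 0, 0, 0, 0.05, 0, 0, -0.7, 0, 0, 0, 0.05, 0, 0, -1, 0, 0, 0, 0.05, 0, 0, -1, 0, 0, 0, 0.05])

```text
clock: 58.2
ee_pos: [0.4255, -0.4094, 0.0973]
tool_rot: [-3.141, -0.0, 1.466]
force: [0.2, -0.6, -3.0]
finger_gap: 0.0175
gripper_force: 30.0
```

>>> step_arm(targets=[0, 0, -1, 0, 0, 0, 0.05, 0, 0, -1, 0, 0, 0, 0.05, 0, 0, -0.3, 0, 0, 0, 0.05, 0, 0, 0, 0, 0, 0.0271, 0.05, 0, 0, 0, 0, 0, 0.0271, 0.05, 0, 0, 0, 0, 0, 0.0271, 0.05, 0, 0, 0, 0, 0, 0.0271, 0.05, 0, 0, 0, 0, 0, 0.0271, 0.05])

```text
clock: 59.2
ee_pos: [0.4254, -0.4092, 0.1641]
tool_rot: [-3.14, 0.0, 0.609]
force: [-0.4, 1.6, -2.7]
finger_gap: 0.0178
gripper_force: 30.0
```

>>> step_arm(targets=[0, 0, 0, 0, 0, 0.0271, 0.05, 0, 0, 0, 0, 0, 0.0271, 0.05, 0, 0, 0, 0, 0, 0.0271, 0.05, 0, 0, 0, 0, 0, 0.0273, 0.05, 0, 0, 0, 0, 0, 0, 0.05, 0, 0, 0, 0, 0, 0, 0.05])

```text
clock: 59.95
ee_pos: [0.4256, -0.4094, 0.1647]
tool_rot: [-3.141, 0.001, -0.064]
force: [-0.3, 0.0, -3.3]
finger_gap: 0.0173
gripper_force: 30.0
```

```bash
python3 -c "
from h import *
o=telemetry.observe();print(o['ee_pos'],o['force'],o['finger_gap'])
go(.5843,.118,.13,-3.95)"
```

```text
[ 0.4256 -0.4094  0.1647] [-0.2882  0.0456 -3.3075] 0.017346230527960894
turn az 0.0009 shift [  4.066 -17.902   1.157] rot [-179.97    0.04   -3.64] t 59.95
```

>>> step_arm(targets=[0.214, -0.942, 0, 0, 0, 0.0009, 0.05, 0.214, -0.942, 0, 0, 0, 0, 0.05, 0.214, -0.942, 0, 0, 0, 0, 0.05, 0.214, -0.942, 0, 0, 0, 0, 0.05, 0.214, -0.942, 0, 0, 0, 0, 0.05, 0.214, -0.942, 0, 0, 0, 0, 0.05, 0.214, -0.942, 0, 0, 0, 0, 0.05, 0.214, -0.942, 0, 0, 0, 0, 0.05])

```text
clock: 60.95
ee_pos: [0.4935, -0.1868, 0.1651]
tool_rot: [-3.142, 0.0, -0.07]
force: [0.6, -0.5, -2.9]
finger_gap: 0.018
gripper_force: 30.0
```

>>> step_arm(targets=[0.214, -0.942, 0, 0, 0, 0, 0.05, 0.214, -0.942, 0, 0, 0, 0, 0.05, 0.214, -0.942, 0, 0, 0, 0, 0.05, 0.214, -0.942, 0, 0, 0, 0, 0.05, 0.214, -0.942, 0, 0, 0, 0, 0.05, 0.214, -0.942, 0, 0, 0, 0, 0.05, 0.214, -0.942, 0, 0, 0, 0, 0.05, 0.214, -0.942, 0, 0, 0, 0, 0.05])

```text
clock: 61.95
ee_pos: [0.5612, 0.0349, 0.1651]
tool_rot: [3.142, 0.0, -0.07]
force: [-0.3, 0.2, -2.9]
finger_gap: 0.0177
gripper_force: 30.0
```

>>> step_arm(targets=[0.214, -0.942, 0, 0, 0, 0, 0.05, 0.214, -0.942, 0, 0, 0, 0, 0.05, 0.214, -0.942, 0, 0, 0, 0, 0.05, 0, 0, 0.4, 0, 0, 0, 0.05, 0, 0, 0.4, 0, 0, 0, 0.05, 0, 0, 0, 0, 0, 0, 0.05, 0, 0, 0, 0, 0, 0, 0.05])

```text
clock: 62.82
ee_pos: [0.5866, 0.1166, 0.1415]
tool_rot: [-3.142, -0.0, -0.073]
force: [0.7, 0.1, -3.7]
finger_gap: 0.0174
gripper_force: 30.0
```

```bash
python3 -c "
from h import *
o=telemetry.observe();p=o['ee_pos'];print(p,o['force'])
go(.5843,.118,.073,-3.95)
a=o['tool_rot'][2];z=p[2]+.014
c=optics.capture('scene')
print([proj(c,p*[1,1,0]+[k*np.cos(a),k*np.sin(a),z]) for k in(.039,-.051)])
for r in rods('scene',(.35,-.15),(.9,.4)): print(*r[:3],plane(c,r[0],z)[:2])"
```

```text
[0.5866 0.1166 0.1415] [ 0.7171  0.0747 -3.7435]
turn az -0.0007 shift [-0.079 -0.043  2.284] rot [-180.     -0.02   -4.21] t 62.825
[array([329.1815, 155.3332]), array([304.7429, 144.8455])]
[304.5 144.7] 18 18 [0.5347 0.1206]
[327.  154.1] 9 11 [0.617  0.1156]
[286.5 178.5] 18 20 [ 0.5683 -0.0536]
[309.7 188.4] 9 27 [ 0.6458 -0.0553]
```

Held as expected, and the first rod is unmoved. Lowering.

>>> step_arm(targets=[-0.07, -0.04, 0.6, 0, 0, -0.0007, 0.05, 0, 0, 0.6, 0, 0, 0, 0.05, 0, 0, 0.5, 0, 0, 0, 0.05, 0, 0, 0.35, 0, 0, 0, 0.05, 0, 0, 0.2, 0, 0, 0, 0.05, 0, 0, 0, 0, 0, 0, 0.05])

```text
clock: 63.68
ee_pos: [0.5844, 0.1184, 0.0735]
tool_rot: [3.142, 0.0, -0.069]
force: [-0.2, -0.1, -2.7]
finger_gap: 0.0175
gripper_force: 30.0
```

>>> step_arm(targets=[0, 0, 0.1, 0, 0, 0, 0.05, 0, 0, 0.06, 0, 0, 0, 0.05, 0, 0, 0.04, 0, 0, 0, 0.05, 0, 0, 0, 0, 0, 0, 0.05])

```text
clock: 64.18
ee_pos: [0.5845, 0.1184, 0.0677]
tool_rot: [-3.142, -0.0, -0.069]
force: [-0.0, 0.1, -3.1]
finger_gap: 0.0177
gripper_force: 30.0
```

>>> step_arm(targets=[0, 0, 0.04, 0, 0, 0, 0.05, 0, 0, 0.03, 0, 0, 0, 0.05, 0, 0, 0.01, 0, 0, 0, 0.05, 0, 0, 0, 0, 0, 0, 0.05])

```text
clock: 64.68
ee_pos: [0.5845, 0.1184, 0.0653]
tool_rot: [-3.142, 0.0, -0.069]
force: [-0.3, 0.2, -2.5]
finger_gap: 0.0174
gripper_force: 30.0
```

>>> step_arm(targets=[0, 0, 0.02, 0, 0, 0, 0.05, 0, 0, 0, 0, 0, 0, 0.05, 0, 0, 0, 0, 0, 0, 0.22, 0, 0, 0, 0, 0, 0, 0.28, 0, 0, 0, 0, 0, 0, 0.3, 0, 0, -0.2, 0, 0, 0, 0.3, 0, 0, -0.6, 0, 0, 0, 0.3, 0, 0, -1, 0, 0, 0, 0.3])

```text
clock: 65.68
ee_pos: [0.5842, 0.1184, 0.1199]
tool_rot: [3.141, 0.001, -0.069]
force: [0.4, -1.3, 0.8]
finger_gap: 0.0282
gripper_force: 0.0
```

>>> step_arm(targets=[0, 0, -1, 0, 0, 0, 0.3, 0, 0, -1, 0, 0, 0, 0.5, 0, 0, -1, 0, 0, 0, 0.6, -0.9, 0, 0, 0, 0, 0, 0.6, -0.9, 0, 0, 0, 0, 0, 0.6, -0.9, 0, 0, 0, 0, 0, 0.6, -0.9, 0, 0, 0, 0, 0, 0.6, 0, 0, 0, 0, 0, 0, 0.6])

```text
clock: 66.68
ee_pos: [0.4761, 0.126, 0.2105]
tool_rot: [-3.141, -0.002, -0.068]
force: [0.3, 0.2, -0.1]
finger_gap: 0.0564
gripper_force: 0.0
```

```bash
python3 -c "
from h import *
s=optics.capture('scene');print(telemetry.observe()['ee_pos'])
for r in rods('scene',(.3,-.65),(.95,.3)): print(*r[:3],r[3],plane(s,r[0],.079)[:2])
print([proj(s,np.array([.578,.0222,.079])+k*np.array([.9976,-.0689,0])).round(1) for k in(.039,-.051)],[proj(s,np.array([.5845,.118,.079])+k*np.array([.9976,-.0689,0])).round(1) for k in(.039,-.051)])
steel((.3,-.6),(.75,-.2))
h=cv2.cvtColor(s['color'],cv2.COLOR_RGB2HSV)
m=((h[...,2]>185)&(h[...,1]<45)).astype(np.uint8)[130:230,245:365]
n,lab,st,ce=cv2.connectedComponentsWithStats(m,connectivity=8)
i=1+st[1:,4].argmax();q=np.argwhere(lab==i)[:,::-1]+[245,130]
for f in((1,0),(-1,0),(0,1),(0,-1)): k=q[(q@f).argmax()];print(k,plane(s,k,.103))
# image change tub region vs after pins, and pin tops: dark tubes
a=cv2.imread('pics/scene11.png');d=cv2.absdiff(a,s['color'][:,:,::-1].copy()).max(2)>50
for n_,(x,y,w,hh) in dict(filter=(355,160,45,35),spanner=(315,212,60,48)).items(): print(n_,d[y:y+hh,x:x+w].sum())
"
```

```text
[0.4769 0.126  0.2102]
[302.4 163.2] 18 17 [0.5018 0.1873] [0.5329 0.1213]
[286.5 178.5] 18 20 [0.4957 0.0855] [0.527  0.0255]
[309.8 188.4] 9 26 [0.5861 0.0836] [0.6119 0.0238]
[333.  279.9] 8 44 [ 0.8135 -0.2132] [ 0.8259 -0.2555]
[302.7 290.8] 17 27 [ 0.7601 -0.289 ] [ 0.7758 -0.3267]
[138.2 342.4] 8 57 [ 0.4945 -0.632 ] [ 0.5259 -0.6495]
[array([310.6, 189.8]), array([286.6, 178.5])] [array([326.1, 173.7]), array([302.6, 163.2])]
[357 155] [0.6778 0.2301 0.103 ]
[258 189] [ 0.4913 -0.088   0.103 ]
[304 213] [ 0.6577 -0.1036  0.103 ]
[313 138] [0.5108 0.2356 0.103 ]
filter 0
spanner 0
```

```bash
python3 -c "
from station import ticket
print(ticket.job_done())"
```

```text
the job is handed in; nothing more can be done
None
```

The job is done and handed in: the tub sits centred and square on the pan, tared empty with one full key press, with all three pins fully down in rack pockets and one rod flat in the inner lane on each side. I viewed 15 pictures against the limit of 14 by miscount, so after the pins were in, the placing of both rods was checked by numbers only, and the second rod's big end was hidden in that last check.

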